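# Set the chisel's projection in a sharpening jig

### The job

Get the chisel ready for honing. First turn the sharpening jig's small crank until the pointer on its stop slide lines up with the pointed index clip on the scale (not the square-nosed one) and leave it standing there; then slide the chisel, blade first and lying flat, straight into the honing guide's slot until its cutting edge rests against the stop, gently, so that the pointer stays on the clip. Let go of everything, and leave the glue bottle, the tub, the tape measure and the sanding block where they are.

Things in the scene. Friction and masses are not known exactly. Their poses are not given: they have to be found in the camera images.
- jig: Sharpening jig, fixed on the bench's right: dark wooden plate 138 mm long, up to 144 mm wide, 8 mm thick. Origin under the exit of the honing guide's slot; x is the way the chisel slides in (away from the robot, turned 0.17 to 0.63 rad to the right), y left, z up. Left of y = 35 mm the plate starts at x = -66 mm, else at -42 mm; bare bench before it. Only the crank's peg is over 53 mm high.
- guide_mouth (a point): Middle of the flared mouth (36 mm wide) of the aluminium honing guide, 10.5 mm above the bench, at the jig's x = -40, y = 0 mm; axes as the jig's. Its slot runs on along +x at y = 0 from x = -26 to 0 mm: 23 mm wide, 8 to 15.4 mm above the bench. The guide is 42 mm wide, 26 mm high (37 mm with its fixed brass clamp screw).
- crank_axis (a point): Point on the crank's vertical axis, 46 mm above the bench (top of the crank's arm), left of the honing guide (jig frame x = -12, y = 45 mm).
- crank_peg (a point): Top centre of the crank's upright black finger peg, 12 mm thick and 37 mm tall above the arm (46 to 84 mm above the bench), 28 mm from the crank's axis. Push it round with a fingertip or take it; it stays where it is left (about 3 N at the peg).
- crank (a joint): Turn of the crank in rad, positive counter-clockwise from above, limits -4.17 to 4.17. Its pinion drives the stop slide: each rad counter-clockwise moves stop and pointer 6 mm along the jig's +x (away from the guide), clockwise towards it.
- stop_face (a point): Middle of the stop's near face, which the chisel's edge shall touch, 10.5 mm above the bench; it looks to the jig's -x; the stop is 30 mm wide and 26 mm high. 20 to 70 mm beyond the guide; it yields only to about 25 N.
- pointer (a point): Tip of the stop slide's dark conical pointer, at the right end of the steel cross-bar; it points to the jig's -y, over the scale, and moves with the stop. Axes as the jig's.
- clip_pointed_tip (a point): The mark: tip of the pointed index clip (dark steel with a cone nose, 13 mm wide, 21 mm long, brass screw), fixed on the scale's outer edge, pointing to the jig's +y at the pointer's path, 12 to 20 mm to the near or far side of mid travel. Axes as the jig's.
- clip_square_tip (a point): Middle of the nose of the square-nosed index clip (13 mm wide, flat front): the setting for another tool, not to be used.
- chisel: Wood chisel, 240 mm long, lying on the bench's left. Origin under its middle; y points to the handle's butt. Handle 27 mm thick from y = 2 to 120 mm (centre 13.5 mm high; weight centred near y = 45 mm). Flat blade 20 mm wide, 3 mm thick, from y = -10 to -120 mm, 9 to 12 mm above the bench: it passes the slot with the handle lying on the bare bench.
- chisel_edge (a point): Middle of the chisel's cutting edge, at its y = -120 mm, 10.5 mm above its underside.
- sanding_block: Bystander: cork sanding block 65 x 112 x 31 mm, lying close to the right of the chisel's blade. Origin under its middle.
- small_tape: Bystander: small chrome tape measure 54 x 74 x 34 mm, lying to the left of the chisel's blade. Origin under its middle.
- glue_bottle: Bystander: upright glue bottle 45 x 62 mm, 190 mm tall, light and easily tipped, on the bench to the right of the chisel's way into the jig (jig frame about x = -100, y = -120 mm). Origin under its middle, z up.
- lidded_tub: Bystander: upright clear tub with blue lid, 74 mm across, 97 mm tall, standing on the closed socket case (40 mm high) between the chisel and the jig, so its top is 137 mm above the bench. Origin under its middle, z up.

How it is judged:
By the outcome, as a careful person would: the job done as asked, in the order asked, and still so for the second after the job is handed in, with the robot touching nothing.
It also fails if it takes over 72 s, if anything falls off the work surface, if the arm or the gripper's body presses on something with over 40 N, if the wrist force passes 120 N, or if a joint passes its speed limit or range.

### The arm

A 6-joint arm with a two-finger parallel gripper is mounted at the origin on a cart in front of the work surface, level with it; the furniture and walls round the work are solid. World frame = base frame: x ahead of the robot, y to its left, z up, the work surface at z = 0. Lengths are in m, angles in rad, forces in N, time in s.
With the tool pointing down it reaches from about 0.35 to 0.775 m from the base axis. Payload 5.5 kg.
Tool frame: the origin (TCP) lies on the centre line of the jaws, within the pads' length; the fingertips stand 11 mm ahead of it and the grasp point (between the pads) lies 8 mm behind it; z points along the fingers, y is the line along which they close (so a half turn about z gives the same grasp; the last joint's range is limited). The gripper opens to 85 mm and grips with 20 to 120 N. Pads are 22 mm wide; open, the fingers measure 114 mm over their backs; the gripper's body (76 mm by 85 mm) begins 54 mm behind the grasp point. The pads swing forward as they close: fully open they stand 13 mm farther back than shut.
Start: joints at [-1.403, 0.313, 0.046, 1.304, 0, 1.431], TCP at [0.174, -0.548, 0.242] pointing down, gripper open.
Joint ranges: [-2.76, 2.76], [-0.86, 1.69], [-1.03, 1.26], [-2.2, 2.34], [-1.47, 1.5], [-3.14, 3.14]. Speed limits (rad/s): [2.57, 2.57, 3.14, 3.14, 3.14, 3.14].

### API

Orientations are given as a unit quaternion [w, x, y, z].
In Python, from workcell import env, viewer, order, models gives the robot as it stands.
- The arm moves only by the tool drive_tool, never from a script. Its argument "series" is a list that holds one entry, the list of rows, each a list of 6 numbers: the shift along the tool's x, y, z each as a share of 120 mm, from -1 to 1, then the turn, a rotation vector about the tool's x, y, z each as a share of 180 degrees, from -1 to 1. A call has 1 to 20 rows; each row shifts and turns the commanded pose from where the row before left it, along the tool's axes as they then stand; what a row does not reach is not made up. A row lasts 1/8 s, in which the tool goes at most 62.5 mm and 10.7 degrees, less where a joint would pass 70% of its speed; a pose out of reach is approached as far as the arm can. A call with a number of a shift or a turn outside -1 to 1 is refused whole. A call with a gripper value outside its range is refused whole. "jaw" is the opening, from -1 (shut) to 1 (fully open), set as the call begins (left out, the last holds). The fingers move at their own pace and stop on an object; "grip_force" is the grip in N (left out, the last holds). Time passes only in rows, so rows that do not move let the fingers close. It gives the time, the measured TCP pose, the force, the opening and the grip force at its end, in the units of the state.
- env.get_state(): the state, without advancing time (a new reading comes with each control period).
- viewer.read_camera(name): name is "scene" or "top"; returns the picture (480x640x3 uint8, red, green, blue); there is no depth.
- viewer.camera_info(name): a dict with "intrinsics" (3x3 intrinsics, pixels), "R" (3x3) and "t" (3): a world point X has camera coordinates R X + t. Camera axes: x right, y down, z forward; pixel columns grow to the right and rows downward; lengths in m; the calibration is good to about 2 mm. A picture is of the moment at which its call begins. camera_info takes no time and is no camera call.
- order.hand_in(): hands the job in; it is judged then, once.
Trained networks look in the newest picture that a camera, given by its name, has taken for a name from the list of things; names that differ only in an ending like _2 or _b are one class to them, and where a whole thing is asked for, a point or a joint stands for the part that bears it (a point fixed in the world has none). Each returns a list of dicts, best first, with "score" (0 to 1); they miss things now and then, are a little off and sometimes report something else, mostly with a low value. They report only what shows in the picture. A call takes as long as a camera call.
- models.silhouettes(label, camera): "region" (480x640 bool, what is visible of it) and "location" ([column, row] in pixels, amid what is visible of it).
The state is a dict: "clock": time; "joint_pos": joint angles; "qvel": joint speeds; "tau": joint torques, N m; "tcp_pos": TCP position; "orientation": TCP orientation; "wrist_force": force on the tool from outside, world axes, zero at the start; "ft_torque": the same for the moment, N m; "finger_gap": finger opening in m; "grip_force": force on a finger pad.
Only numpy, scipy, OpenCV 4.12 (cv2) and the standard library are available. Lean on these libraries where they do the work, as an engineer would, in place of code of your own. Each camera call takes 0.05 s, during which the arm holds its last target. There are 200 camera calls.

## Working session

There is one attempt and no reset: what is moved stays moved. The work goes in short steps, Python scripts to look and compute and a tool call to move; the robot and the scene stay as the last step left them, time stands still between calls to the robot, and variables do not carry over. Pictures are saved under pics/ and viewed, at most 10 in all, crops included, and the job is handed in when it is done.

Besides the shell and the picture viewer there is one more tool, called after ">>>" as a command line: name --argument value ..., lists and objects as JSON in quotes. drive_tool: Moves the arm, as the interface text tells. Its arguments: {"type":"object","properties":{"series":{"type":"array"},"jaw":{"type":"number"},"grip_force":{"type":"number"}},"required":["series"]}

```bash
ls; mkdir -p pics; python3 - <<'E'
from workcell import env, viewer, order, models
import cv2,numpy as np
print(env.get_state())
for c in("scene","top"):
    im=viewer.read_camera(c);cv2.imwrite(f"pics/{c}0.png",im[:,:,::-1]);print(c,viewer.camera_info(c))
    for l in ["jig","guide_mouth","crank_axis","crank_peg","stop_face","pointer","clip_pointed_tip","clip_square_tip","chisel","chisel_edge","sanding_block","small_tape","glue_bottle","lidded_tub"]:
        try:
            r=models.silhouettes(l,c)
            print(l,[(round(d["score"],2),np.round(d["location"],1).tolist(),int(d["region"].sum())) for d in r[:3]])
        except Exception as e: print(l,e)
E
```

```text
pics
{'clock': 0.0, 'joint_pos': array([-1.40261093e+00,  3.14030451e-01,  4.49757207e-02,  1.30358097e+00,
        8.09596496e-06,  1.43121550e+00]), 'qvel': array([ 0.00060934, -0.00191818, -0.00125768, -0.00040245,  0.00055972,
        0.0003096 ]), 'tau': array([ 7.48033181e-04, -4.80630791e+01,  2.98531669e+01,  1.95441779e-02,
       -1.29491987e-04, -1.30521931e-05]), 'tcp_pos': array([ 0.17410684, -0.54749922,  0.24139041]), 'orientation': array([-9.19648425e-04,  9.88182922e-01,  1.53276436e-01, -9.10557516e-06]), 'wrist_force': array([-0.66632308, -0.81311837, -0.9375618 ]), 'ft_torque': array([0.03490076, 0.02962249, 0.05445411]), 'grip_force': 0.0, 'finger_gap': 0.0856825961690058}
scene {'intrinsics': array([[607.72161098,   0.        , 331.6131681 ],
       [  0.        , 607.72161098, 226.62811577],
       [  0.        ,   0.        ,   1.        ]]), 'R': array([[-0.38892362, -0.92108775, -0.01832388],
       [-0.64352606,  0.28585036, -0.71004491],
       [ 0.65925156, -0.26436134, -0.70391793]]), 't': array([0.25229594, 0.39437726, 1.19660621])}
jig [(0.74, [383.8, 
[... 1014 characters left out ...]
98165115]]), 't': array([0.05075361, 0.57317197, 1.1650819 ])}
jig [(0.78, [403.3, 218.8], 2782)]
guide_mouth [(0.97, [397.3, 221.8], 2677)]
crank_axis [(0.7, [404.3, 218.0], 2634)]
crank_peg []
stop_face [(0.76, [401.9, 207.5], 262), (0.22, [380.5, 227.1], 118)]
pointer [(0.52, [401.0, 207.1], 190)]
clip_pointed_tip []
clip_square_tip [(0.47, [431.1, 206.9], 31)]
chisel [(0.87, [227.0, 273.7], 852), (0.47, [427.4, 206.9], 31), (0.19, [192.9, 253.2], 456)]
chisel_edge [(0.98, [221.9, 272.9], 780)]
sanding_block [(0.79, [226.9, 234.6], 1122)]
small_tape [(0.92, [192.9, 255.1], 485)]
glue_bottle [(0.63, [444.9, 270.6], 581)]
lidded_tub [(0.62, [276.9, 254.5], 798), (0.57, [223.3, 276.6], 728)]
```

```bash
python3 - <<'E'
import cv2
a=cv2.imread("pics/top0.png");b=cv2.imread("pics/scene0.png")
cv2.imwrite("pics/topc.png",cv2.resize(a[160:360,170:470],None,fx=2.66,fy=2.66,interpolation=cv2.INTER_CUBIC))
cv2.imwrite("pics/scenec.png",cv2.resize(b[150:350,170:470],None,fx=2.66,fy=2.66,interpolation=cv2.INTER_CUBIC))
E
```

```text
(no output)
```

View pics/topc.png

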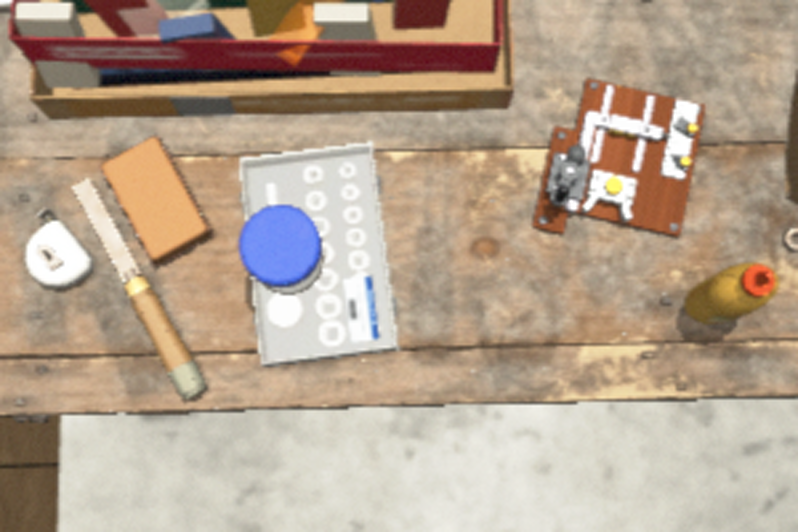

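View pics/scenec.png

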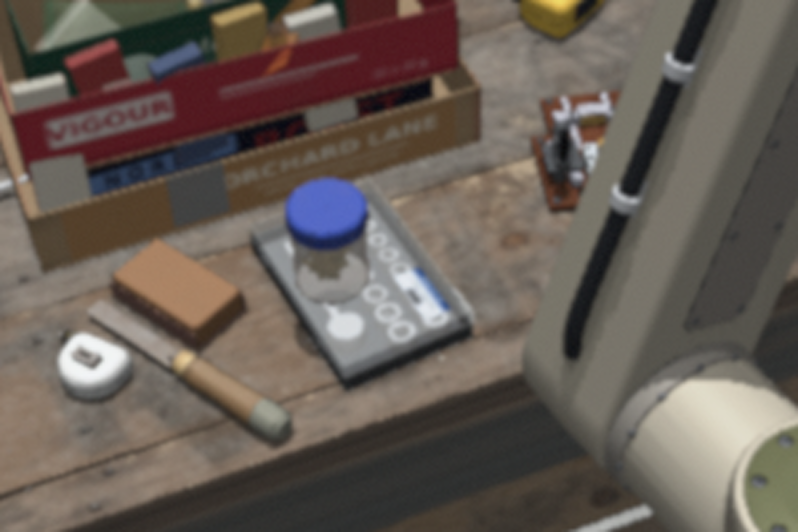

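Top view: chisel blade tip at about (201,228), butt at (241,306), jig around (400,220) with peg near (384,226); its clips' brass screws are at about (429,208) and (428,220). In the scene view the arm hides most of the jig. I'll zoom in and fit the poses.

```bash
cat > h.py <<'E'
import numpy as np,cv2
from workcell import env, viewer, order, models
CI={c:viewer.camera_info(c) for c in("scene","top")}
def back(c,uv,z):
    i=CI[c];d=i["R"].T@np.linalg.inv(i["intrinsics"])@np.array([uv[0],uv[1],1.]);C=-i["R"].T@i["t"]
    return C+d*(z-C[2])/d[2]
def proj(c,X):
    i=CI[c];p=i["intrinsics"]@(i["R"]@np.asarray(X,float)+i["t"]);return p[:2]/p[2]
def tri(uv1,uv2): # scene, top
    A=[];b=[]
    P=[CI[c]["intrinsics"]@np.c_[CI[c]["R"],CI[c]["t"]] for c in("scene","top")]
    X=cv2.triangulatePoints(P[0],P[1],np.array(uv1,float),np.array(uv2,float))[:,0];return X[:3]/X[3]
E
python3 - <<'E'
from h import *
a=cv2.imread("pics/top0.png")
cv2.imwrite("pics/jig0.png",cv2.resize(a[182:257,360:460],None,fx=8,fy=8,interpolation=cv2.INTER_CUBIC))
for n,uv,z in[("edge",(201,228),.0105),("butt",(241,306),.0135),("peg",(384.5,224),.06),("screw",(401,230),.037),("glue",(436,280),0),("tub",(276,253),.137),("tape",(193,255),.034),("jigNL",(389,190),.008),("jigFR",(434,200),.008),("jigNR",(424,248),.008),("jigL",(371,247),.008)]:
    print(n,back("top",uv,z).round(4))
E
```

```text
edge [0.6124 0.3528 0.0105]
butt [0.4073 0.2461 0.0135]
peg [ 0.602  -0.1214  0.06  ]
screw [ 0.5903 -0.1664  0.037 ]
glue [ 0.4633 -0.2569  0.    ]
tub [0.5214 0.1465 0.137 ]
tape [0.5375 0.3658 0.034 ]
jigNL [ 0.706  -0.1455  0.008 ]
jigFR [ 0.6759 -0.2642  0.008 ]
jigNR [ 0.5469 -0.2293  0.008 ]
jigL [ 0.5526 -0.0908  0.008 ]
```

View pics/jig0.png

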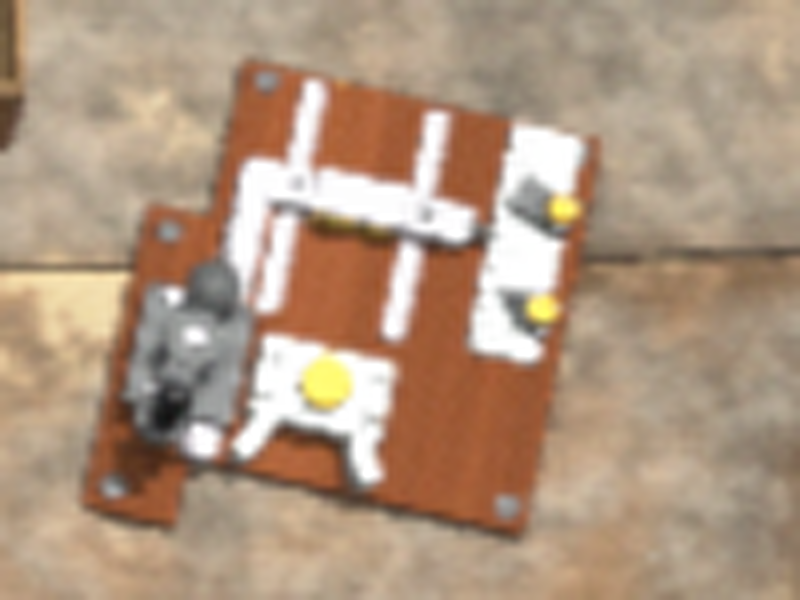

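The zoomed top view shows the pointer tip near crop (484,232), i.e. pixel (420.5,211). The near clip at crop (515,305) looks tapered and the far one at (535,195) looks flat. Next I fit the jig pose and check which arm direction clears the scene camera's view.

```bash
cat >> h.py <<'E'
from scipy.optimize import least_squares
def jw(j,p): # jig->world, j=(X,Y,yaw), p in mm
    c,s=np.cos(j[2]),np.sin(j[2]);p=np.asarray(p,float)/1000
    return np.array([j[0]+c*p[0]-s*p[1],j[1]+s*p[0]+c*p[1],p[2]])
E
python3 - <<'E'
from h import *
px=lambda u,v:np.array([u,v])/8-0.4375+[360,182]   # resize pixel-centre shift
obs=[(px(520,535),lambda q:(-42,q[3],8)),(px(600,138),lambda q:(72,q[3],8)),(px(85,505),lambda q:(-66,q[3]+144,8)),(px(175,525),lambda q:(-66,35,8)),(px(243,60),lambda q:(72,q[4],8)),(px(147,205),lambda q:(q[5],q[3]+144,8)),(px(212,205),lambda q:(q[5],q[4],8)),(px(327,383),lambda q:(q[6],0,37))]
f=lambda q:np.concatenate([proj("top",jw(q[:3],g(q)))-u for u,g in obs])
r=least_squares(f,[.59,-.17,-.2,-70,50,20,-13])
q=r.x;print(q.round(4));print(f(q).round(2));np.save("jig.npy",q)
j=q[:3]
print("axis",jw(j,(-12,45,46)),"axis px",proj("top",jw(j,(-12,45,46))))
toj=lambda w:(np.array([[np.cos(j[2]),np.sin(j[2])],[-np.sin(j[2]),np.cos(j[2])]])@(w[:2]-j[:2])*1000).round(1)
for n,u,z in[("pointer",(486,232),.02),("nearclip",(500,297),.02),("farclip",(513,192),.02),("screwN",(542,310),.025),("screwF",(565,208),.025),("pegtop",(166,412),.084),("pegbase",(180,370),.046),("stopL",(310,215),.026),("stopR",(395,238),.026),("mouth",(305,470),.01)]:
    print(n,toj(back("top",px(*u),z)))
print("glue",toj(np.array([.4633,-.2569])))
for X in[(0,0,.2),(0,0,.4),(0,0,.6),(.1,-.3,.6)]:print(X,proj("scene",X))
E
```

```text
[  0.6146  -0.1697  -0.2304 -77.892   43.067   32.964  -23.3223]
[ 1.76 -3.91 -1.18  4.45  0.41 -2.54  0.84 -2.62 -1.22  5.08 -0.39 -0.91
  0.01  0.84 -0.28 -0.05]
axis [ 0.61324172 -0.12313919  0.046     ] axis px [384.23030183 220.86209502]
pointer [ 41.5 -45.2]
nearclip [ 20.9 -53.4]
farclip [ 56.8 -51.6]
screwN [ 18.1 -66.7]
screwF [ 53.5 -68.4]
pegtop [-53.9  52.3]
pegbase [-31.   47.1]
stopL [33.5 13.1]
stopR [ 31.6 -15.4]
mouth [-46.9  -2.2]
glue [-127.4 -119.5]
(0, 0, 0.2) [474.72293483 371.88893132]
(0, 0, 0.4) [494.3071731  299.92305162]
(0, 0, 0.6) [521.01345187 201.78592637]
(0.1, -0.3, 0.6) [648.02581794 106.49845452]
```

>>> drive_tool --series '[[[0,0,-0.4,0,0,0],[0,0,-0.4,0,0,0]]]' --jaw 1

```text
clock: 1.75
tcp_pos: [0.1741, -0.5475, 0.3389]
orientation: [-0.001, 0.988, 0.153, -0.0]
wrist_force: [0.8, -0.5, -0.3]
finger_gap: 0.0853
grip_force: 0.0
```

```bash
cat > fit.py <<'E'
from h import *
px=lambda u,v:np.array([u,v])/8-0.4375+[360,182]
obs=[(px(520,535),lambda q:(-42,q[3],8)),(px(600,138),lambda q:(96,q[3],8)),(px(85,505),lambda q:(-66,q[3]+144,8)),(px(175,525),lambda q:(-66,35,8)),(px(243,60),lambda q:(96,q[4],8)),(px(147,205),lambda q:(q[5],q[3]+144,8)),(px(212,205),lambda q:(q[5],q[4],8)),(px(327,383),lambda q:(q[6],0,37))]
f=lambda q:np.concatenate([proj("top",jw(q[:3],g(q)))-u for u,g in obs])
r=least_squares(f,[.59,-.17,-.2,-70,50,20,-13],loss='soft_l1')
q=r.x;print(q.round(4));print(f(q).round(2));np.save("jig.npy",q)
j=q[:3]
print("axis",jw(j,(-12,45,46)),"axis px",proj("top",jw(j,(-12,45,46))))
toj=lambda w:(np.array([[np.cos(j[2]),np.sin(j[2])],[-np.sin(j[2]),np.cos(j[2])]])@(w[:2]-j[:2])*1000).round(1)
for n,u,z in[("pointer",(486,232),.02),("nearclip",(500,297),.02),("farclip",(513,192),.02),("screwN",(542,310),.025),("screwF",(565,208),.025),("pegtop",(166,412),.084),("knob",(212,285),.046),("stopL",(310,215),.026),("stopR",(395,238),.026),("mouth",(305,470),.01)]:
    print(n,toj(back("top",px(*u),z)))
print("glue",toj(np.array([.4633,-.2569])))
E
python3 fit.py; python3 - <<'E'
from h import *
b=viewer.read_camera("scene")
cv2.imwrite("pics/s1.png",b[:,:,::-1]); print(b[190:200,400:440].mean((0,1)))
E
```

```text
[  0.6056  -0.1683  -0.2516 -76.9418  45.1543  41.045  -14.1691]
[ 0.67 -0.02  0.3  -0.1  -0.73  0.17  0.02  0.43  0.1  -0.44 -0.11 -0.99
 -0.16  0.84 -0.1  -0.02]
axis [ 0.60515721 -0.12177504  0.046     ] axis px [383.84949089 223.95751019]
pointer [ 51.6 -43.4]
nearclip [ 31.1 -51.9]
farclip [ 67.  -49.5]
screwN [ 28.6 -65.3]
screwF [ 64.  -66.3]
pegtop [-45.9  52.1]
knob [ 6.7 43.1]
stopL [42.3 14.8]
stopR [ 41.1 -13.8]
mouth [-37.7  -2.3]
glue [-115.7 -121.2]
[93.245  90.805  83.4975]
```

The plate fit is now sub-pixel. Next I make one composite picture: the clips enlarged from the top view, plus the new scene view.

```bash
python3 - <<'E'
from h import *
q=np.load("jig.npy");j=q[:3]
for p in[(31,-52,20),(67,-50,20),(51,-43,20)]:print(proj("scene",jw(j,p)).round(1),proj("top",jw(j,p)).round(1))
ims=[viewer.read_camera("top") for _ in range(4)]
a=np.mean(ims,0).astype(np.uint8)[:,:,::-1]
print(np.std([i[200:230,400:440] for i in ims],0).mean())
A=cv2.resize(a[196:230,410:442],(560,595),interpolation=cv2.INTER_NEAREST)
s=cv2.imread("pics/s1.png");B=cv2.resize(s[120:270,300:450],(240,240))
A[:]=np.clip(A.astype(int),0,255)
o=np.zeros((595,800,3),np.uint8);o[:,:560]=A;o[:240,560:]=B
cv2.imwrite("pics/comp1.png",o)
E
```

```text
[411.9 195.3] [422.1 218.7]
[408.  186.8] [423.9 205.6]
[406.9 190.9] [420.1 210.8]
1.068700415300079
```

View pics/comp1.png

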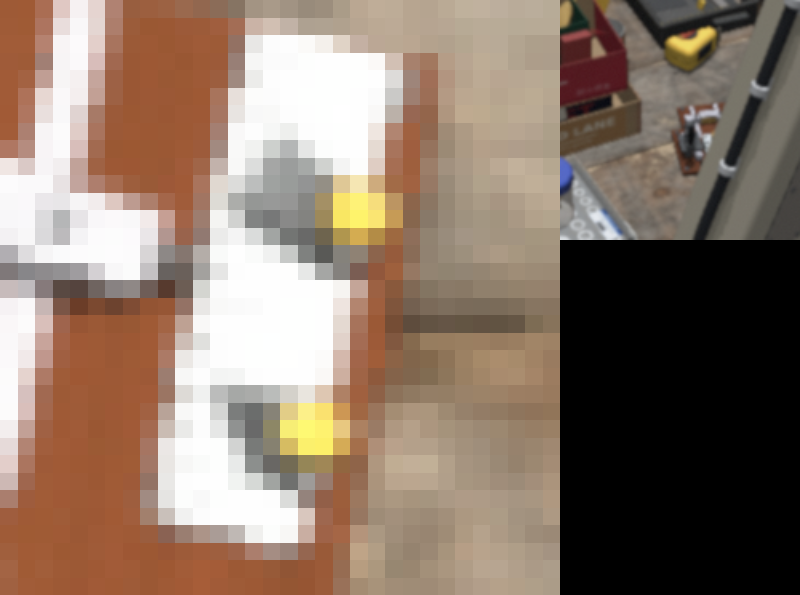

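The dark areas suggest the far clip has an apex at its nose (composite (230,200)) and the near clip a short oblique front, so it is still ambiguous. The scene view is blocked just at the clips. I look at the full top view to see where the arm can move safely.

View pics/top0.png

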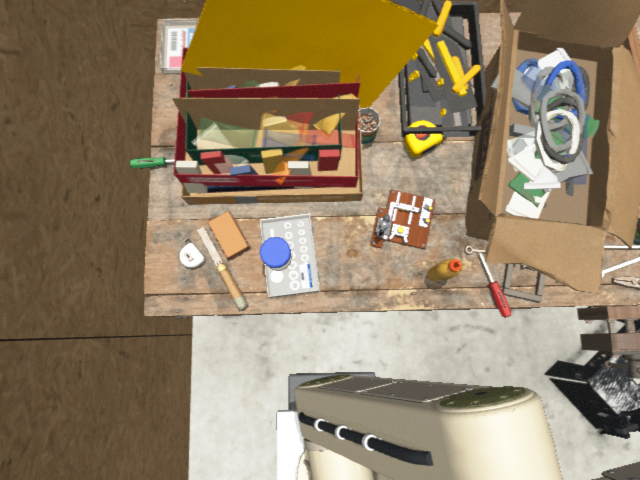

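Free floor lies to the left; a vise and a box stand to the right, so I won't extend that way. I query the networks again and measure the dark widths of each clip along the jig's y.

```bash
python3 - <<'E'
from h import *
q=np.load("jig.npy");j=q[:3]
for k in range(4):
    im=viewer.read_camera("top")
    for l in("clip_pointed_tip","clip_square_tip","pointer"):
        print(l,[(round(d["score"],2),np.round(d["location"],1).tolist(),int(d["region"].sum())) for d in models.silhouettes(l,"top")[:3]])
ims=np.mean([viewer.read_camera("top") for _ in range(4)],0)
g=ims.mean(2).astype(np.float32)
ys=np.arange(-40,-78,-2);xs=np.arange(84,14,-2)
m=np.array([[proj("top",jw(j,(x,y,18))) for y in ys] for x in xs]).astype(np.float32)
v=cv2.remap(g,m[...,0],m[...,1],cv2.INTER_LINEAR)
print("y   ",*["%4d"%y for y in ys])
for x,r in zip(xs,v):print("%4d"%x,*["%4d"%t for t in r])
E
```

```text
clip_pointed_tip []
clip_square_tip [(0.55, [428.2, 209.7], 52)]
pointer [(0.67, [403.1, 207.6], 235)]
clip_pointed_tip []
clip_square_tip [(0.44, [430.0, 208.2], 34)]
pointer [(0.56, [404.1, 208.2], 258)]
clip_pointed_tip [(0.23, [446.3, 269.8], 584)]
clip_square_tip [(0.36, [428.4, 208.9], 31)]
pointer [(0.65, [399.4, 209.0], 245)]
clip_pointed_tip [(0.18, [191.5, 255.6], 465)]
clip_square_tip [(0.57, [429.7, 207.6], 41)]
pointer [(0.8, [400.0, 208.6], 213)]
y     -40  -42  -44  -46  -48  -50  -52  -54  -56  -58  -60  -62  -64  -66  -68  -70  -72  -74  -76
  84  100   99  124  182  242  251  253  254  254  254  254  254  253  251  216  168  120  112  134
  82  100  103  125  177  239  250  253  254  254  254  254  254  254  250  214  159  113  109  123
  80  100  110  150  214  248  251  252  253  254  254  254  254  254  245  207  145  113  108  119
  78  100  114  154  227  243  248  249  250  251  253  254  254  254  242  209  139  114  111  120
  76  100  110  139  220  245  249  246  240  244  249  253  254  254  243  212  141  114  111  125
  74  100  108  133  215  250  246 
[... 2264 characters left out ...]

  28  103  111  154  205  241  251  237  199  156  118  123  145  169  184  174  147  118  106  137
  26  102  114  159  211  241  251  249  236  204  143  122  118  120  126  127  120  103  107  131
  24  101  116  164  232  250  252  252  248  230  173  135  119  109  131  141  125  105  111  129
  22  101  115  156  231  244  248  251  253  242  215  190  165  143  149  136  109  104  113  128
  20  100  110  139  217  243  251  253  253  248  240  235  232  223  192  145  114  105  110  124
  18  101  106  121  201  241  252  250  252  253  254  254  253  248  234  203  137  109  113  139
  16  102  107  130  192  236  250  249  252  253  254  253  252  252  244  195  140  110  115  148
```

The width profile settles it fairly well. The near clip tapers steadily (4, 8, 10, 12, 13.5 mm wide going outward), so it is a cone. The far clip reaches full width within the blur, so it is square, and the network also labels it square four times out of four. I move the arm to the left, confirming with the scene camera along the way.

>>> drive_tool --series '[[[0.43,-0.24,0,0,0,0],[0.43,-0.24,0,0,0,0],[0.43,-0.24,0,0,0,0],[0.43,-0.24,0,0,0,0],[0.43,-0.24,0,0,0,0],[0.43,-0.24,0,0,0,0],[0.43,-0.24,0,0,0,0],[0.43,-0.24,0,0,0,0],[0.14,-0.45,0,0,0,0],[0.14,-0.45,0,0,0,0],[0.14,-0.45,0,0,0,0],[0.14,-0.45,0,0,0,0],[0.14,-0.45,0,0,0,0],[0.14,-0.45,0,0,0,0],[0.14,-0.45,0,0,0,0]]]'

```text
clock: 4.88
tcp_pos: [0.4951, 0.1943, 0.3385]
orientation: [0.0, 0.988, 0.153, 0.0]
wrist_force: [1.0, 0.1, -0.1]
finger_gap: 0.0854
grip_force: 0.0
```

```bash
python3 - <<'E'
from h import *
a=viewer.read_camera("scene");cv2.imwrite("pics/sB.png",a[:,:,::-1])
r=models.silhouettes("jig","scene");print([(round(d["score"],2),np.round(d["location"],1).tolist(),int(d["region"].sum())) for d in r[:2]])
cv2.imwrite("pics/sBc.png",np.vstack([cv2.resize(a[160:230,370:450],(800,600),interpolation=cv2.INTER_CUBIC)])[:,:,::-1])
print(a[180:205,400:415].mean((0,1)), a[180:205,400:415].std((0,1)))
E
```

```text
[(0.74, [418.0, 210.9], 119)]
[104.85866667 101.2         91.72266667] [1.66814015 1.40475383 1.53114975]
```

>>> drive_tool --series '[[[-0.23,-0.45,0,0,0,0],[-0.23,-0.45,0,0,0,0],[-0.23,-0.45,0,0,0,0],[-0.23,-0.45,0,0,0,0],[-0.23,-0.45,0,0,0,0],[-0.23,-0.45,0,0,0,0],[-0.23,-0.45,0,0,0,0]]]'

```text
clock: 5.85
tcp_pos: [0.254, 0.2933, 0.3589]
orientation: [-0.072, 0.962, 0.264, -0.021]
wrist_force: [0.6, 0.1, 0.2]
finger_gap: 0.0854
grip_force: 0.0
```

```bash
python3 - <<'E'
from h import *
a=np.mean([viewer.read_camera("scene") for _ in range(3)],0).astype(np.uint8);cv2.imwrite("pics/sC.png",a[:,:,::-1])
cv2.imwrite("pics/sCc.png",cv2.resize(a[165:219,370:442],(800,600),interpolation=cv2.INTER_CUBIC)[:,:,::-1])
print(a[180:205,400:415].std((0,1)))
for l in("clip_pointed_tip","clip_square_tip","pointer","crank_peg","jig"):
        print(l,[(round(d["score"],2),np.round(d["location"],1).tolist(),int(d["region"].sum())) for d in models.silhouettes(l,"scene")[:3]])
E
```

```text
[36.56896131 46.98819929 53.00845813]
clip_pointed_tip [(0.44, [246.9, 261.3], 659)]
clip_square_tip [(0.59, [411.9, 185.5], 37)]
pointer [(0.77, [394.5, 191.6], 172)]
crank_peg [(0.54, [379.0, 201.9], 104)]
jig [(0.98, [395.1, 204.1], 1776)]
```

View pics/sCc.png

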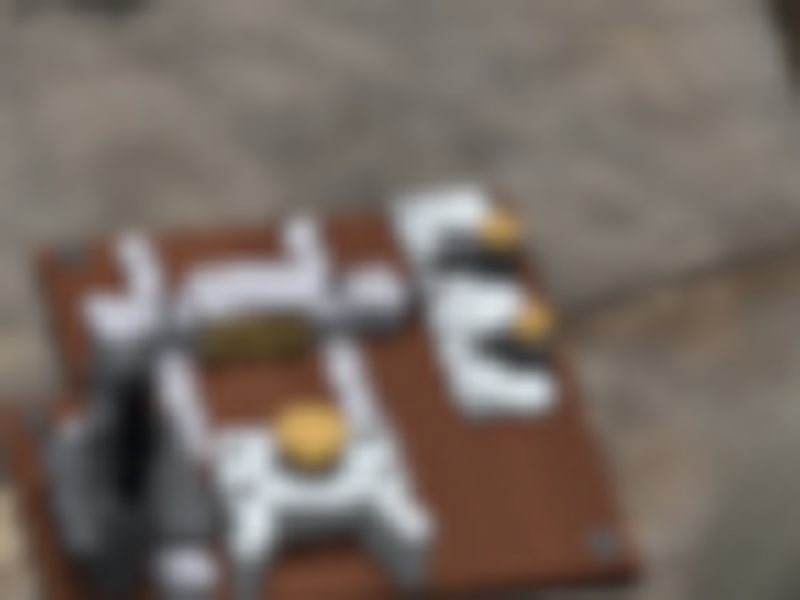

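The scene view is clear now: the far clip (crop (440,245)) is blocky and labelled square, and the near one (crop (490,345)) is tapered. So the near clip is the mark. Now the peg position and crank angle.

```bash
cat >> h.py <<'E'
from scipy.spatial.transform import Rotation as Ro
def tool(s=None):
    s=s or env.get_state();w,x,y,z=s["orientation"];return np.array(s["tcp_pos"]),Ro.from_quat([x,y,z,w])
def to(goal,yaw,s=None):
    """shift shares and turn shares from now to goal, tool down, tool x at world angle yaw"""
    p,R=tool(s);G=Ro.from_matrix(np.c_[[np.cos(yaw),np.sin(yaw),0],[np.sin(yaw),-np.cos(yaw),0],[0,0,-1]])
    d=R.inv().apply(np.array(goal)-p)/.12;t=(R.inv()*G).as_rotvec()/np.pi
    return d.round(3),t.round(4)
E
python3 - <<'E'
from h import *
j=np.load("jig.npy")[:3]
t=np.mean([viewer.read_camera("top") for _ in range(4)],0);s=cv2.imread("pics/sC.png")[:,:,::-1].astype(float)
cv2.imwrite("pics/topC.png",t.astype(np.uint8)[:,:,::-1])
def dark(g,r0,r1,c0,c1,th):
    w=np.clip(th-g[r0:r1,c0:c1].max(2),0,None);v,u=np.mgrid[r0:r1,c0:c1];m=w>0
    return (w*u).sum()/w.sum(),(w*v).sum()/w.sum(),int(m.sum()),v[m].min(),v[m].max(),u[m].min(),u[m].max()
for th in(40,60):print(th,"scene",np.round(dark(s,188,220,372,392,th),1),"top",np.round(dark(t,215,245,372,392,th),1))
ps=dark(s,188,220,372,392,40);pt=dark(t,215,245,372,392,60)
X=tri(ps[:2],pt[:2]);print("peg mid",X)
ax=jw(j,(-12,45,46));print("r",np.hypot(*(X-ax)[:2]),"angle",np.arctan2(*(X-ax)[1::-1]))
for a in np.arange(2,3.6,.2):
    P=ax+[.028*np.cos(a),.028*np.sin(a),.019];print(round(a,1),proj("scene",P).round(1),proj("top",P).round(1))
print(env.get_state()["joint_pos"].round(2),to((.3,.0,.30),.31))
E
```

```text
40 scene [381.4 205.2  43.  200.  217.  377.  383. ] top [380.5 233.3  10.  232.  235.  379.  382. ]
60 scene [380.9 208.6 107.  199.  219.  376.  384. ] top [380.4 233.1  14.  231.  235.  379.  383. ]
peg mid [ 0.57739888 -0.10965635  0.06555337]
r 0.030288407299914194 angle 2.7299561932655143
2.0 [373.9 202.9] [375.  227.1]
2.2 [375.7 203.7] [376.2 228.9]
2.4 [377.7 204.3] [377.7 230.5]
2.6 [379.8 204.7] [379.6 231.8]
2.8 [382.  204.7] [381.6 232.7]
3.0 [384.1 204.4] [383.8 233.2]
3.2 [386.1 203.9] [386.1 233.2]
3.4 [387.9 203.1] [388.2 232.8]
[ 0.53 -0.08 -0.13  1.52  0.15  3.14] (array([-0.924,  2.343,  0.142]), array([-0.0474,  0.0064,  0.0711]))
```

Peg found at about (0.578, -0.110), z mid 0.066 m, matching the model. The wrist was at its joint limit, so I'll work with q6 near 0. I write a small planner for the rows.

```bash
cat >> h.py <<'E'
def down(yaw):
    return Ro.from_matrix(np.c_[[np.cos(yaw),np.sin(yaw),0],[np.sin(yaw),-np.cos(yaw),0],[0,0,-1]])
def plan(poses,start=None):
    """poses: list of (xyz,yaw,n): n rows each; prints rows"""
    p,R=start or tool();rows=[]
    for g,yaw,n in poses:
        g=np.array(g);G=down(yaw);p0,R0=p,R;rv=(R0.inv()*G).as_rotvec()
        for k in range(1,n+1):
            q=p0+(g-p0)*k/n;Q=R0*Ro.from_rotvec(rv*k/n)
            rows.append(list(R.inv().apply(q-p)/.12)+list((R.inv()*Q).as_rotvec()/np.pi));p,R=q,Q
    print(str([[round(float(v),4) for v in r] for r in rows]).replace("-0.0,","0,").replace("0.0,","0,"))
E
python3 - <<'E'
from h import *
plan([((.42,.15,.33),.55,4),((.578,-.110,.17),1.7,7),((.578,-.110,.17),2.81,6),((.578,-.110,.11),2.81,2)])
E
```

```text
[[0.1431, 0.4361, -0.0065, -0.0119, 0.0002, -0.0013], [0.1414, 0.4366, 0.01, -0.0119, 0.0002, -0.0013], [0.1396, 0.4365, 0.0264, -0.0119, 0.0002, -0.0013], [0.1378, 0.4357, 0.0428, -0.0119, 0.0002, -0.0013], [-0.0014, 0.3622, 0.1905, 0, 0, -0.0523], [-0.0606, 0.3571, 0.1905, 0, 0, -0.0523], [-0.1182, 0.3424, 0.1905, 0, 0, -0.0523], [-0.1726, 0.3184, 0.1905, 0, 0, -0.0523], [-0.2224, 0.2859, 0.1905, 0, 0, -0.0523], [-0.2661, 0.2457, 0.1905, 0, 0, -0.0523], [-0.3027, 0.1988, 0.1905, 0, 0, -0.0523], [0, 0, 0, 0, 0, -0.0589], [0, 0, 0, 0, 0, -0.0589], [0, 0, 0, 0, 0, -0.0589], [0, 0, 0, 0, 0, -0.0589], [0, 0, 0, 0, 0, -0.0589], [0, 0, 0, 0, 0, -0.0589], [0, 0, 0.25, 0, 0, 0.0], [0, 0, 0.25, 0, 0, 0.0]]
```

>>> drive_tool --series '[[[0.143,0.436,-0.006,-0.012,0,-0.001],[0.141,0.437,0.01,-0.012,0,-0.001],[0.14,0.436,0.026,-0.012,0,-0.001],[0.138,0.436,0.043,-0.012,0,-0.001],[-0.001,0.362,0.19,0,0,-0.052],[-0.061,0.357,0.19,0,0,-0.052],[-0.118,0.342,0.19,0,0,-0.052],[-0.173,0.318,0.19,0,0,-0.052],[-0.222,0.286,0.19,0,0,-0.052],[-0.266,0.246,0.19,0,0,-0.052],[-0.303,0.199,0.19,0,0,-0.052],[0,0,0,0,0,-0.059],[0,0,0,0,0,-0.059],[0,0,0,0,0,-0.059],[0,0,0,0,0,-0.059],[0,0,0,0,0,-0.059],[0,0,0,0,0,-0.059],[0,0,0.25,0,0,0],[0,0,0.25,0,0,0]]]' --jaw 0.2 --grip_force 20

```text
clock: 8.82
tcp_pos: [0.5763, -0.1115, 0.1103]
orientation: [0.0, 0.169, 0.986, -0.001]
wrist_force: [-0.6, 0.3, -0.7]
finger_gap: 0.0515
grip_force: 0.0
```

```bash
python3 - <<'E'
from h import *
s=env.get_state();print(s["joint_pos"].round(2),s["tcp_pos"],s["orientation"],s["finger_gap"])
plan([((.578,-.110,.065),2.81,3)])
E
```

```text
[-0.33  0.41 -0.15  1.01 -0.    0.01] [ 0.5763411  -0.11150894  0.11029649] [ 1.32177773e-04  1.68674363e-01  9.85671371e-01 -9.43076328e-04] 0.05149925455154762
[[-0.0029, 0.0057, 0.1258, -0.0002, 0.0001, -0.0008], [-0.0029, 0.0056, 0.1258, -0.0002, 0.0001, -0.0008], [-0.003, 0.0055, 0.1258, -0.0002, 0.0001, -0.0008]]
```

>>> drive_tool --series '[[[-0.003,0.006,0.125,0,0,0],[-0.003,0.006,0.125,0,0,0],[-0.003,0.005,0.126,0,0,0],[0,0,0,0,0,0]]]'

```text
clock: 9.32
tcp_pos: [0.5769, -0.1094, 0.0647]
orientation: [-0.001, 0.169, 0.986, -0.001]
wrist_force: [-0.7, 0.7, -0.0]
finger_gap: 0.0513
grip_force: 0.0
```

>>> drive_tool --series '[[[0,0,0,0,0,0],[0,0,0,0,0,0],[0,0,0,0,0,0],[0,0,0,0,0,0],[0,0,0,0,0,0]]]' --jaw -1 --grip_force 25

```text
clock: 9.95
tcp_pos: [0.5781, -0.1098, 0.0667]
orientation: [0.0, 0.169, 0.986, -0.001]
wrist_force: [0.8, 0.8, 5.9]
finger_gap: 0.011
grip_force: 25.1
```

```bash
python3 - <<'E'
from h import *
j=np.load("jig.npy")[:3]
p,R=tool();ax=jw(j,(-12,45,46));d=(p-ax)[:2];r=np.hypot(*d);a0=np.arctan2(d[1],d[0]);print(p,r,a0)
# arc clockwise 2.9 rad about axis, radius .028, using 28mm circle through p side
c=ax[:2]
n=20
plan([((c[0]+.028*np.cos(a0-2.9*k/n),c[1]+.028*np.sin(a0-2.9*k/n),p[2]),2.81,1) for k in range(1,n+1)],(np.array([c[0]+.028*np.cos(a0),c[1]+.028*np.sin(a0),p[2]]),down(2.81)))
E
```

```text
[ 0.57814089 -0.10979261  0.06669997] 0.0295543562949105 2.7241361118161573
[[-0.0053, 0.0334, 0, 0, 0, 0.0], [-0.0101, 0.0323, 0, 0, 0, 0.0], [-0.0147, 0.0305, 0, 0, 0, 0.0], [-0.0189, 0.028, 0, 0, 0, 0.0], [-0.0228, 0.025, 0, 0, 0, 0.0], [-0.0261, 0.0215, 0, 0, 0, 0.0], [-0.029, 0.0175, 0, 0, 0, 0.0], [-0.0312, 0.0131, 0, 0, 0, 0.0], [-0.0327, 0.0084, 0, 0, 0, 0.0], [-0.0336, 0.0036, 0, 0, 0, 0.0], [-0.0338, -0.0013, 0, 0, 0, 0.0], [-0.0332, -0.0061, 0, 0, 0, 0.0], [-0.032, -0.0109, 0, 0, 0, 0.0], [-0.0301, -0.0154, 0, 0, 0, 0.0], [-0.0276, -0.0196, 0, 0, 0, 0.0], [-0.0244, -0.0234, 0, 0, 0, 0.0], [-0.0208, -0.0266, 0, 0, 0, 0.0], [-0.0167, -0.0294, 0, 0, 0, 0.0], [-0.0123, -0.0315, 0, 0, 0, 0.0], [-0.0076, -0.0329, 0, 0, 0, 0.0]]
```

>>> drive_tool --series '[[[0,0,-0.03,0,0,0],[-0.005,0.033,0,0,0,0],[-0.01,0.032,0,0,0,0],[-0.015,0.03,0,0,0,0],[-0.019,0.028,0,0,0,0],[-0.023,0.025,0,0,0,0],[-0.026,0.021,0,0,0,0],[-0.029,0.017,0,0,0,0],[-0.031,0.013,0,0,0,0],[-0.033,0.008,0,0,0,0],[-0.034,0.004,0,0,0,0]]]'

```text
clock: 11.32
tcp_pos: [0.6064, -0.0934, 0.067]
orientation: [-0.006, 0.169, 0.986, -0.0]
wrist_force: [-6.5, 2.0, -0.6]
finger_gap: 0.011
grip_force: 27.2
```

```bash
python3 - <<'E'
from h import *
j=np.load("jig.npy")[:3]
s=env.get_state();p,R=tool(s);ax=jw(j,(-12,45,46));d=(p-ax)[:2];print(p,np.hypot(*d),np.arctan2(d[1],d[0]),s["wrist_force"],s["finger_gap"])
print((R*down(2.81).inv()).as_rotvec())
E
```

```text
[ 0.60638251 -0.09335827  0.06695476] 0.028443165211877553 1.527704060359596 [-6.5358569   1.95782478 -0.59284879] 0.011007284671366654
[ 0.00131507  0.01144868 -0.00746231]
```

>>> drive_tool --series '[[[-0.034,-0.001,0,0,0,0],[-0.033,-0.006,0,0,0,0],[-0.032,-0.011,0,0,0,0],[-0.03,-0.015,0,0,0,0],[-0.028,-0.02,0,0,0,0],[-0.024,-0.023,0,0,0,0],[-0.021,-0.027,0,0,0,0],[-0.017,-0.029,0,0,0,0],[-0.012,-0.031,0,0,0,0],[0,0,0,0,0,0],[0,0,0,0,0,0]]]'

```text
clock: 12.7
tcp_pos: [0.6375, -0.1172, 0.0677]
orientation: [0.004, 0.166, 0.986, 0.005]
wrist_force: [23.5, 16.5, -18.3]
finger_gap: 0.0108
grip_force: 25.9
```

```bash
cat > pm.py <<'E'
from h import *
j=np.load("jig.npy")[:3]
s=env.get_state();p,R=tool(s);ax=jw(j,(-12,45,46));d=(p-ax)[:2];print(p,np.hypot(*d),np.arctan2(d[1],d[0]),s["wrist_force"],s["finger_gap"])
def rect(z,ys,xs,n=4,show=True,cam="top"):
    g=np.mean([viewer.read_camera(cam) for _ in range(n)],0).mean(2).astype(np.float32)
    m=np.array([[proj(cam,jw(j,(x,y,z))) for y in ys] for x in xs]).astype(np.float32)
    v=cv2.remap(g,m[...,0],m[...,1],cv2.INTER_LINEAR)
    if show:
        print("y   ",*["%4d"%y for y in ys])
        for x,r in zip(xs,v):print("%4d"%x,*["%4d"%t for t in r])
    return v
E
python3 - <<'E'
from pm import *
rect(18,np.arange(-22,-64,-2),np.arange(54,12,-2))
E
```

```text
[ 0.63749838 -0.11718655  0.06767537] 0.03266504225730615 0.14093679363675604 [ 23.49052802  16.51993171 -18.29529412] 0.01080487316897354
y     -22  -24  -26  -28  -30  -32  -34  -36  -38  -40  -42  -44  -46  -48  -50  -52  -54  -56  -58  -60  -62
  54  223  223  223  224  223  224  224  224  223  223  223  223  223  223  223  222  222  221  221  221  220
  52  223  223  224  224  224  223  223  224  223  223  223  223  223  222  222  222  222  221  221  221  220
  50  223  224  224  224  224  224  223  223  223  223  223  223  223  222  222  222  221  222  221  221  221
  48  224  224  224  224  224  224  224  223  223  223  223  223  223  222  222  221  222  222  221  221  221
  46  224  224  224  223  224  224  224  223  224  224  223  223  223  222  222  222  221  221  221  221  221
  44  224  224  224  223  223  223  223  223  224  224  223  223  223  223  223  222  221  221  221  220  220
  42  224  224  223  223  223  223  223  223  224  224  223  223  223  223  223  222  222  222  221  221  221
  40  224  224  223  224  223  222  224  224  224  223  223  223  223  223  223  
[... 758 characters left out ...]
  223  222  223  223  222  222  221  221
  24  224  224  224  224  224  224  224  224  224  223  223  223  223  223  223  223  223  222  222  221  221
  22  223  223  224  224  224  224  224  224  223  224  223  223  223  224  224  223  223  222  222  222  221
  20  223  224  224  224  224  224  224  224  223  223  223  223  223  223  223  223  222  222  222  222  221
  18  224  224  224  224  224  224  224  224  224  224  224  224  223  223  223  223  222  222  222  222  221
  16  223  223  224  224  223  223  224  223  223  224  224  223  223  223  223  222  222  222  222  222  221
  14  223  223  224  224  223  223  223  223  224  224  223  223  223  223  222  222  222  222  222  222  222
```

>>> drive_tool --series '[[[-0.02,0.03,0,0,0,0],[0,0,0,0,0,0]]]'

```text
clock: 13.15
tcp_pos: [0.6376, -0.1168, 0.0675]
orientation: [0.002, 0.167, 0.986, 0.002]
wrist_force: [14.0, 8.3, -13.6]
finger_gap: 0.0108
grip_force: 26.0
```

>>> drive_tool --series '[[[0,0,0,0,0,0],[0,0,0,0,0,0],[0,0,-0.3,0,0,0],[0,0,-0.4,0,0,0],[0,0.4,-0.4,0,0,0],[0,0.5,-0.3,0,0,0],[0,0.5,0,0,0,0]]]' --jaw 0.2

```text
clock: 14.02
tcp_pos: [0.6889, 0.0291, 0.2342]
orientation: [0.003, 0.17, 0.985, -0.001]
wrist_force: [1.4, -0.4, 0.1]
finger_gap: 0.0513
grip_force: 0.0
```

```bash
python3 - <<'E'
from pm import *
rect(18,np.arange(-22,-66,-2),np.arange(54,12,-2))
im=viewer.read_camera("top");cv2.imwrite("pics/t2.png",im[:,:,::-1])
s=viewer.read_camera("scene");cv2.imwrite("pics/s2.png",s[:,:,::-1])
print(s[180:205,400:415].std((0,1)))
A=cv2.resize(im[182:257,360:460],(800,600),interpolation=cv2.INTER_CUBIC)
cv2.imwrite("pics/jig2.png",A[:,:,::-1])
E
```

```text
[0.68892237 0.02912167 0.23415032] 0.17258742158960597 1.064033850480014 [ 1.4200636  -0.41392695  0.12196897] 0.051314245784828384
y     -22  -24  -26  -28  -30  -32  -34  -36  -38  -40  -42  -44  -46  -48  -50  -52  -54  -56  -58  -60  -62  -64
  54  211  159  105   88   83   82   81   81   83   86   91  127  182  230  241  243  244  246  245  229  213  204
  52  221  170  115   89   83   83   82   81   82   85   97  140  198  218  237  246  248  248  248  248  247  246
  50  221  166  117   89   84   84   83   82   83   83   99  141  217  234  244  247  245  246  248  249  249  248
  48  219  168  124   94   88   89   91   91   89   87   99  131  210  232  238  237  236  243  247  249  249  248
  46  218  182  148  126  122  119  116  117  108   96   93  109  185  224  237  241  243  247  249  249  249  248
  44  223  206  190  177  177  184  193  183  146  110   92  119  186  233  246  247  248  249  249  249  249  247
  42  211  199  216  225  234  235  234  206  163  120   96  130  177  214  239  246  249  249  249  249  249  246
  40  189  182  218  232  237  239  237  212  16
[... 899 characters left out ...]
84   83   83   83   83   84   96  140  206  235  241  242  236  203  147  112   99   91
  22  221  163  114   88   85   83   82   82   83   84   95  132  202  223  230  238  244  221  188  160  140  122
  20  209  156  111   87   85   83   82   82   82   85   94  117  189  223  239  245  246  234  222  217  218  198
  18  199  150  106   85   84   83   82   82   83   85   90  103  175  220  240  237  241  245  246  247  246  235
  16  203  154  102   87   84   84   83   83   84   85   90  110  165  211  235  233  240  245  246  246  244  242
  14  205  153   99   87   85   85   83   83   83   85   89  107  142  181  217  221  213  201  192  209  227  226
[34.45671129 44.41494155 50.13383688]
```

View pics/jig2.png

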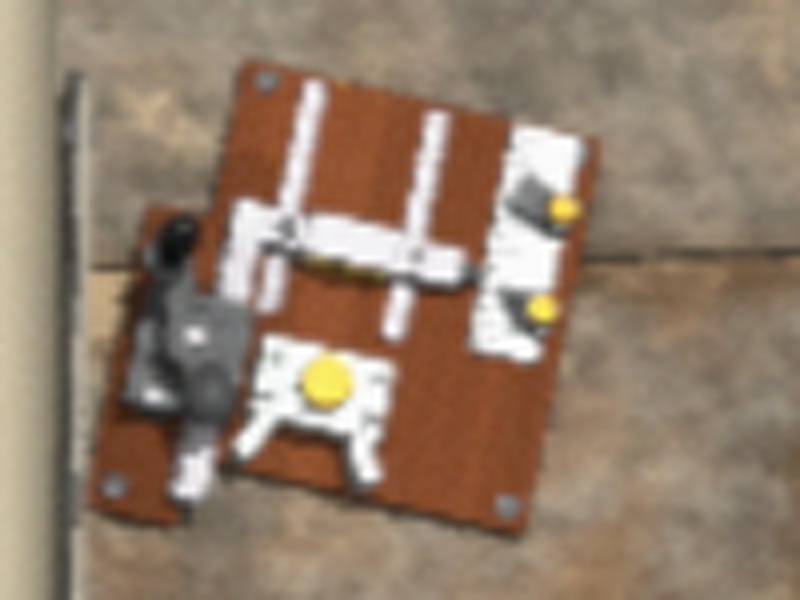

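The pointer now sits about 14 mm nearer, at crop (478,275), and the peg at crop (180,235). Comparing against the earlier picture puts the pointer tip at jig x ≈ 36.1 and the clip tip at ≈ 33.2. About -0.47 rad remains, so I re-grip with the closing direction along the tangent.

```bash
python3 - <<'E'
from pm import *
t=cv2.imread("pics/t2.png")[:,:,::-1].astype(float)
g=t[205:222,374:392].max(2);w=np.clip(60-g,0,None);v,u=np.mgrid[205:222,374:392]
uv=((w*u).sum()/w.sum(),(w*v).sum()/w.sum());s=cv2.imread("pics/s2.png")[:,:,::-1].astype(float)
print("top",uv)
for a in(.1,.2,.3,.4,.5,.6):print(a,proj("top",ax+[.028*np.cos(a),.028*np.sin(a),.03]).round(1))
plan([((.6315,-.1125,.15),3.257,5),((.6315,-.1125,.071),3.257,3)])
E
```

```text
[0.68650093 0.02819328 0.22907218] 0.17060860192222335 1.0738020854479888 [-0.59528182 -0.15151512 -0.95087676] 0.05134540890460977
top (np.float64(380.7244318181818), np.float64(213.76136363636363))
0.1 [383.8 210.5]
0.2 [382.7 210.7]
0.3 [381.7 211. ]
0.4 [380.6 211.4]
0.5 [379.6 211.9]
0.6 [378.7 212.5]
[[0.0081, -0.2513, 0.1325, -0.0002, -0.0001, -0.029], [0.031, -0.2496, 0.1324, -0.0002, -0.0001, -0.029], [0.0536, -0.2458, 0.1322, -0.0002, -0.0001, -0.029], [0.0758, -0.2399, 0.1321, -0.0002, -0.0001, -0.029], [0.0973, -0.2321, 0.1319, -0.0002, -0.0001, -0.029], [0, 0, 0.2194, 0, 0, 0.0], [0, 0, 0.2194, 0, 0, 0.0], [0, 0, 0.2194, 0, 0, 0.0]]
```

>>> drive_tool --series '[[[0.008,-0.25,0.132,0,0,-0.029],[0.031,-0.25,0.132,0,0,-0.029],[0.054,-0.246,0.132,0,0,-0.029],[0.076,-0.24,0.132,0,0,-0.029],[0.097,-0.232,0.132,0,0,-0.029],[0,0,0.22,0,0,0],[0,0,0.22,0,0,0],[0,0,0.22,0,0,0],[0,0,0,0,0,0]]]'

```text
clock: 15.45
tcp_pos: [0.6293, -0.1128, 0.069]
orientation: [-0.003, -0.057, 0.998, 0.0]
wrist_force: [-0.1, -0.6, -0.0]
finger_gap: 0.0515
grip_force: 0.0
```

>>> drive_tool --series '[[[0,0,0,0,0,0],[0,0,0,0,0,0],[0,0,0,0,0,0],[0,0,0,0,0,0],[0,0,0,0,0,0]]]' --jaw -1 --grip_force 20

```text
clock: 16.08
tcp_pos: [0.6332, -0.1127, 0.0731]
orientation: [0.001, -0.058, 0.998, -0.002]
wrist_force: [-1.4, -4.1, 6.3]
finger_gap: 0.011
grip_force: 21.2
```

>>> drive_tool --series '[[[0,-0.018,-0.02,0,0,0],[-0.003,-0.018,0,0,0,0],[-0.003,-0.018,0,0,0,0],[-0.002,-0.018,0,0,0,0],[0,-0.018,0,0,0,0],[0,-0.018,0,0,0,0],[0,0,0,0,0,0],[0,0,0,0,0,0]]]'

```text
clock: 17.08
tcp_pos: [0.6359, -0.1206, 0.0732]
orientation: [0.001, -0.06, 0.998, 0.003]
wrist_force: [6.2, 8.8, -4.0]
finger_gap: 0.0106
grip_force: 20.5
```

>>> drive_tool --series '[[[0,-0.015,0,0,0,0],[0,-0.015,0,0,0,0],[0,-0.012,0,0,0,0],[0,0,0,0,0,0],[0,0,0,0,0,0]]]'

```text
clock: 17.7
tcp_pos: [0.6368, -0.1259, 0.0732]
orientation: [0.001, -0.06, 0.998, 0.002]
wrist_force: [6.4, 7.6, -3.0]
finger_gap: 0.0111
grip_force: 20.4
```

>>> drive_tool --series '[[[0,0.02,0,0,0,0],[0,0.012,0,0,0,0],[0,0,0,0,0,0]]]'

```text
clock: 18.08
tcp_pos: [0.6368, -0.1252, 0.0732]
orientation: [0.001, -0.059, 0.998, -0.001]
wrist_force: [7.5, -0.2, -6.7]
finger_gap: 0.0108
grip_force: 20.2
```

>>> drive_tool --series '[[[0,0,0,0,0,0],[0,0,0,0,0,0],[0,0,-0.3,0,0,0],[0,0,-0.4,0,0,0],[0,0.4,-0.4,0,0,0],[0,0.5,-0.3,0,0,0],[0,0.5,0,0,0,0]]]' --jaw 0.2

```text
clock: 18.95
tcp_pos: [0.6178, 0.0323, 0.2377]
orientation: [0.003, -0.058, 0.998, -0.001]
wrist_force: [1.1, 0.5, -0.9]
finger_gap: 0.0514
grip_force: 0.0
```

```bash
python3 - <<'E'
from pm import *
g=[np.mean([viewer.read_camera(c) for _ in range(4)],0) for c in("top","scene")]
cv2.imwrite("pics/t3.png",g[0][:,:,::-1]);cv2.imwrite("pics/s3.png",g[1][:,:,::-1])
ref={"top":cv2.imread("pics/topC.png"),"scene":cv2.imread("pics/sC.png")}
r2={"top":cv2.imread("pics/t2.png"),"scene":cv2.imread("pics/s2.png")}
xs=np.arange(46,20,-1)
for cam,G in zip(("top","scene"),g):
  for name,img in(("now",G),("prev",r2[cam]),("ref",ref[cam])):
    h=img.mean(2).astype(np.float32)
    if name=="ref":H0=h
  h0=ref[cam].mean(2).astype(np.float32)
  for name,img in(("prev",r2[cam]),("now",G)):
    h=img.mean(2).astype(np.float32)
    for y in(-42,-43,-44,-45,-46,-47,-48):
      m=np.array([[proj(cam,jw(j,(x,y,18))) for x in xs]]).astype(np.float32)
      a=cv2.remap(h,m[...,0],m[...,1],cv2.INTER_LINEAR)[0];b=cv2.remap(h0,m[...,0],m[...,1],cv2.INTER_LINEAR)[0]
      k=np.median(a[[0,1,2,-1,-2,-3]]/b[[0,1,2,-1,-2,-3]]);d=np.clip(b*k-a,3,None)-3
      print(cam,name,y,round(k,2),"cen",round((d*xs).sum()/max(d.sum(),1),1),"sum",d.sum().round(0))
rows=[g[0][200:227,408:440],g[1][178:205,392:424]]
o=np.hstack([cv2.resize(r.astype(np.uint8),(400,338),interpolation=cv2.INTER_CUBIC) for r in rows])
cv2.imwrite("pics/comp3.png",o[:,:,::-1])
E
```

```text
[0.61778059 0.03228158 0.23772731] 0.15457292904267092 1.4890391285279139 [ 1.08826296  0.50270966 -0.90688798] 0.05138895616366919
top prev -42 0.95 cen 32.2 sum 124.0
top prev -43 0.94 cen 34.0 sum 120.0
top prev -44 0.93 cen 35.8 sum 145.0
top prev -45 0.93 cen 36.4 sum 226.0
top prev -46 0.94 cen 36.1 sum 264.0
top prev -47 0.95 cen 35.6 sum 182.0
top prev -48 0.96 cen 34.4 sum 70.0
top now -42 0.92 cen 31.1 sum 66.0
top now -43 0.92 cen 32.1 sum 94.0
top now -44 0.92 cen 33.0 sum 132.0
top now -45 0.93 cen 33.7 sum 190.0
top now -46 0.93 cen 34.0 sum 246.0
top now -47 0.95 cen 33.8 sum 220.0
top now -48 0.95 cen 33.7 sum 136.0
scene prev -42 1.17 cen 28.2 sum 391.0
scene prev -43 1.1 cen 29.2 sum 333.0
scene prev -44 1.01 cen 30.3 sum 208.0
scene prev -45 0.98 cen 32.3 sum 148.0
scene prev -46 0.96 cen 34.6 sum 125.0
scene prev -47 0.95 cen 36.4 sum 96.0
scene prev -48 0.95 cen 37.4 sum 75.0
scene now -42 1.17 cen 27.7 sum 445.0
scene now -43 1.1 cen 28.6 sum 466.0
scene now -44 1.03 cen 29.4 sum 417.0
scene now -45 1.0 cen 30.3 sum 405.0
scene now -46 0.99 cen 31.0 sum 411.0
scene now -47 0.98 cen 31.5 sum 391.0
scene now -48 0.98 cen 32.0 sum 340.0[ WARN:0@12.078] global loadsave.cpp:1063 imwrite_ Unsupported depth image for selected encoder is fallbacked to CV_8U.
```

View pics/comp3.png

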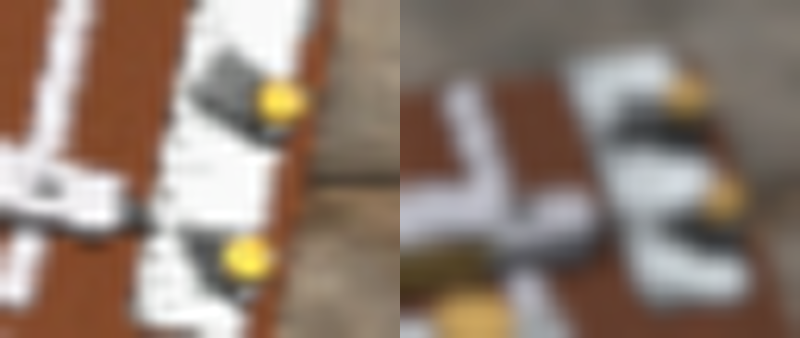

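Both views now show the near clip's cone nose plainly, with the pointer tip at (150,222) in the left panel almost opposite its apex at (183,235). I refine the clip tip the same way.

```bash
python3 - <<'E'
from pm import *
xs=np.arange(42,22,-1)
for cam,f in(("top","topC"),("scene","sC")):
  h=cv2.imread(f"pics/{f}.png").mean(2).astype(np.float32)
  ext=np.arange(50,16,-1)
  for y in np.arange(-47,-56,-1):
    X=np.arange(44,20,-1)
    m=np.array([[proj(cam,jw(j,(x,y,18))) for x in X]]).astype(np.float32)
    a=cv2.remap(h,m[...,0],m[...,1],cv2.INTER_LINEAR)[0]
    # baseline: linear between ends
    b=np.interp(X,[21,23,41,44],[np.median(a[-3:])]*2+[np.median(a[:4])]*2)
    d=np.clip(b-a,3,None)-3
    # mirror symmetry centre of upper flank/lower flank at half depth
    pk=d.max();i=d>pk/2
    print(cam,y,"cen",round((d*X).sum()/max(d.sum(),1),1),"peak",round(pk),"half",X[i].max(),X[i].min())
E
```

```text
[0.6165058  0.03012899 0.23341134] 0.15232736016775192 1.496225922567861 [ 0.11438737 -0.01917506  0.82483141] 0.051258687451224715
top -47 cen 34.2 peak 15 half 41 27
top -48 cen 36.0 peak 15 half 41 32
top -49 cen 35.5 peak 9 half 41 32
top -50 cen 33.6 peak 31 half 34 32
top -51 cen 32.8 peak 52 half 35 31
top -52 cen 32.4 peak 71 half 35 30
top -53 cen 32.1 peak 84 half 35 29
top -54 cen 31.4 peak 105 half 35 28
top -55 cen 31.0 peak 127 half 35 28
scene -47 cen 36.7 peak 4 half 38 35
scene -48 cen 32.5 peak 4 half 39 27
scene -49 cen 31.8 peak 10 half 37 26
scene -50 cen 31.4 peak 20 half 37 25
scene -51 cen 31.2 peak 34 half 35 26
scene -52 cen 31.1 peak 46 half 36 26
scene -53 cen 31.2 peak 61 half 36 26
scene -54 cen 31.2 peak 73 half 36 26
scene -55 cen 31.2 peak 84 half 36 26
```

Pointer and clip agree within about 0.5 mm in both views. Now the chisel: masks from both cameras.

```bash
python3 - <<'E'
from h import *
res={}
for cam in("top","scene"):
    im=viewer.read_camera(cam);cv2.imwrite(f"pics/ch_{cam}.png",im[:,:,::-1])
    for d in models.silhouettes("chisel",cam)[:2]:
        m=d["region"].astype(np.uint8);v,u=np.nonzero(m);print(cam,round(d["score"],2),m.sum(),np.round(d["location"],1))
        if m.sum()<300: continue
        # back-project all mask pixels at z .012 and fit axis
        W=np.array([back(cam,(a,b),.012)[:2] for a,b in zip(u,v)])
        vx,vy,x0,y0=cv2.fitLine(W.astype(np.float32),cv2.DIST_HUBER,0,.003,.001).ravel()
        dirn=np.array([vx,vy]);dirn*=np.sign(vx);t=(W-[x0,y0])@dirn;n=(W-[x0,y0])@[-dirn[1],dirn[0]]
        e=np.array([x0,y0])+dirn*np.percentile(t,99.7);b=np.array([x0,y0])+dirn*np.percentile(t,.3)
        print(" angle",np.arctan2(dirn[1],dirn[0]).round(4),"edge",e.round(4),"butt",b.round(4),"len",np.hypot(*(e-b)).round(4))
        for s in np.linspace(t.min(),t.max(),9)[:-1]:
            k=(t>=s)&(t<s+.028);print("   ",round(s,3),k.sum(),(n[k].mean()*1000).round(1),(np.ptp(n[k])*1000).round(1))
E
```

```text
top 0.77 738 [223. 277.]
 angle 0.5008 edge [0.6094 0.3549] butt [0.4041 0.2425] len 0.234
    -0.104 110 -0.2 26.8
    -0.074 115 0.1 27.0
    -0.045 99 0.1 23.7
    -0.015 98 0.0 22.8
    0.014 78 0.3 20.4
    0.044 69 -0.3 16.7
    0.073 69 -0.2 16.6
    0.103 64 0.1 15.5
scene 0.87 924 [247.  290.8]
 angle 0.5188 edge [0.6134 0.3559] butt [0.4025 0.2355] len 0.2428
    -0.108 121 1.2 32.1
    -0.077 132 0.3 31.8
    -0.046 133 -0.5 32.9
    -0.016 129 -0.7 33.9
    0.015 102 -1.0 29.6
    0.046 80 1.2 22.8
    0.077 68 0.9 19.2
    0.107 77 0.2 22.9
scene 0.38 996 [450.1 209.3]
 angle -0.6651 edge [ 0.6404 -0.3883] butt [ 0.4585 -0.2456] len 0.2312
    -0.102 120 1.7 46.8
    -0.072 153 -0.4 53.9
    -0.042 152 -1.8 54.7
    -0.012 136 -0.5 50.8
    0.018 137 0.2 53.2
    0.048 118 -0.1 49.4
    0.078 79 0.6 34.6
    0.108 34 1.8 22.1
```

```bash
python3 - <<'E'
from h import *
plan([((.60,.04,.245),3.257,1),((.468,.277,.20),-2.637,6),((.468,.277,.035),-2.637,4),((.468,.277,.015),-2.637,1)])
E
```

```text
[[0.1284, 0.0956, -0.0953, -0.0005, -0.0005, -0.0001], [0.1442, 0.3481, 0.0625, 0, 0, -0.0206], [0.1213, 0.3567, 0.0625, 0, 0, -0.0206], [0.098, 0.3638, 0.0625, 0, 0, -0.0206], [0.0742, 0.3694, 0.0625, 0, 0, -0.0206], [0.0501, 0.3734, 0.0625, 0, 0, -0.0206], [0.0258, 0.3759, 0.0625, 0, 0, -0.0206], [0, 0, 0.3438, 0, 0, 0.0], [0, 0, 0.3437, 0, 0, -0.0], [0, 0, 0.3437, 0, 0, -0.0], [0, 0, 0.3438, 0, 0, -0.0], [0, 0, 0.1667, 0, 0, 0.0]]
```

>>> drive_tool --series '[[[0.128,0.096,-0.095,0,0,0],[0.144,0.348,0.062,0,0,-0.0206],[0.121,0.357,0.062,0,0,-0.0206],[0.098,0.364,0.062,0,0,-0.0206],[0.074,0.369,0.062,0,0,-0.0206],[0.05,0.373,0.062,0,0,-0.0206],[0.026,0.376,0.062,0,0,-0.0206],[0,0,0.344,0,0,0],[0,0,0.344,0,0,0],[0,0,0.344,0,0,0],[0,0,0.2,0,0,0],[0,0,0,0,0,0]]]' --jaw 1

```text
clock: 21.05
tcp_pos: [0.4655, 0.2771, 0.0515]
orientation: [-0.003, -0.25, 0.968, -0.001]
wrist_force: [-0.6, 0.8, 0.5]
finger_gap: 0.0853
grip_force: 0.0
```

```bash
python3 - <<'E'
from h import *
print(env.get_state()["joint_pos"].round(2),tool()[0])
plan([((.468,.277,.015),-2.637,2)])
E
```

```text
[ 0.39  0.39 -0.34  0.85 -0.   -0.12] [0.46545051 0.27707619 0.05153468]
[[-0.01, -0.0054, 0.1522, -0.0001, -0.0009, 0.0001], [-0.0096, -0.0054, 0.1522, -0.0001, -0.0009, 0.0001]]
```

>>> drive_tool --series '[[[-0.01,-0.005,0.152,0,0,0],[-0.01,-0.005,0.152,0,0,0],[0,0,0,0,0,0]]]'

```text
clock: 21.42
tcp_pos: [0.4701, 0.2777, 0.0168]
orientation: [-0.001, -0.25, 0.968, -0.001]
wrist_force: [0.1, 0.5, -0.5]
finger_gap: 0.0855
grip_force: 0.0
```

>>> drive_tool --series '[[[0,0,0,0,0,0],[0,0,0,0,0,0],[0,0,0,0,0,0],[0,0,0,0,0,0],[0,0,0,0,0,0],[0,0,0,0,0,0]]]' --jaw -1 --grip_force 60

```text
clock: 22.18
tcp_pos: [0.4709, 0.2778, 0.0169]
orientation: [-0.0, -0.25, 0.968, -0.001]
wrist_force: [-0.4, -0.7, 6.1]
finger_gap: 0.0238
grip_force: 59.7
```

```bash
python3 - <<'E'
from h import *
s=env.get_state();p,R=tool();print(p,s["wrist_force"],s["finger_gap"],s["grip_force"],(R*down(-2.637).inv()).as_rotvec())
for c in("top","scene"):
    im=viewer.read_camera(c);cv2.imwrite(f"pics/g_{c}.png",im[:,:,::-1])
plan([((p[0],p[1],.09),-2.637,3)])
E
```

```text
[0.47085489 0.27780402 0.01694935] [-0.41545147 -0.72454876  6.07532488] 0.023829484605381195 59.68636812642217 [-0.00127652 -0.00032432  0.00039065]
[[0, -0.0003, -0.203, -0.0001, 0, 0.0], [0, -0.0002, -0.203, -0.0001, 0, 0.0], [0, -0.0001, -0.203, -0.0001, 0, 0.0]]
```

```bash
python3 - <<'E'
from h import *
j=np.load("jig.npy")[:3]
p,R=tool()
g=jw(j,(-230,0,0));print(g)
plan([((p[0],p[1],.20),-2.637,4),((g[0],g[1],.20),j[2]-np.pi,9),((g[0],g[1],.07),j[2]-np.pi,3)])
E
```

```text
[ 0.38281827 -0.11107942  0.        ]
[[0.0001, -0.0005, -0.3814, -0.0001, 0, 0.0], [0.0001, -0.0004, -0.3814, -0.0001, 0, 0.0], [0.0001, -0.0002, -0.3814, -0.0001, 0, 0.0], [0, -0.0001, -0.3814, -0.0001, 0, 0.0], [0.2454, -0.2758, 0, 0, 0, 0.0267], [0.2214, -0.2954, 0, 0, 0, 0.0267], [0.1958, -0.313, 0, 0, 0, 0.0267], [0.1689, -0.3283, 0, 0, 0, 0.0267], [0.1407, -0.3413, 0, 0, 0, 0.0267], [0.1116, -0.3519, 0, 0, 0, 0.0267], [0.0817, -0.36, 0, 0, 0, 0.0267], [0.0512, -0.3656, 0, 0, 0, 0.0267], [0.0203, -0.3686, 0, 0, 0, 0.0267], [0, 0, 0.3611, 0, 0, -0.0], [0, 0, 0.3611, 0, 0, -0.0], [0, 0, 0.3611, 0, 0, -0.0]]
```

>>> drive_tool --series '[[[0,0,-0.25,0,0,0],[0,0,-0.4,0,0,0],[0,0,-0.45,0,0,0],[0,0,-0.42,0,0,0],[0.245,-0.276,0,0,0,0.0267],[0.221,-0.295,0,0,0,0.0267],[0.196,-0.313,0,0,0,0.0267],[0.169,-0.328,0,0,0,0.0267],[0.141,-0.341,0,0,0,0.0267],[0.112,-0.352,0,0,0,0.0267],[0.082,-0.36,0,0,0,0.0267],[0.051,-0.366,0,0,0,0.0267],[0.02,-0.369,0,0,0,0.0267],[0,0,0.36,0,0,0],[0,0,0.36,0,0,0],[0,0,0.36,0,0,0],[0,0,0,0,0,0]]]'

```text
clock: 24.4
tcp_pos: [0.3794, -0.1096, 0.067]
orientation: [-0.004, 0.125, 0.992, 0.001]
wrist_force: [-0.6, -0.7, -2.2]
finger_gap: 0.0242
grip_force: 59.7
```

```bash
python3 - <<'E'
from pm import *
print(s["joint_pos"].round(2),s["wrist_force"].round(1),s["finger_gap"],s["clock"])
print("tilt/yaw err",(R*down(j[2]-np.pi).inv()).as_rotvec().round(4))
t=np.mean([viewer.read_camera("top") for _ in range(2)],0).astype(np.uint8);sc=viewer.read_camera("scene")
cv2.imwrite("pics/p_top.png",t[:,:,::-1]);cv2.imwrite("pics/p_scene.png",sc[:,:,::-1])
print(proj("top",jw(j,(-65,0,60))),proj("scene",jw(j,(-65,0,60))))
A=cv2.resize(t[210:310,340:440],(400,400),interpolation=cv2.INTER_CUBIC);B=cv2.resize(sc[180:280,330:430],(400,400),interpolation=cv2.INTER_CUBIC)
cv2.imwrite("pics/comp4.png",np.hstack([A,B])[:,:,::-1])
E
```

```text
[ 0.3794287  -0.10960567  0.06703654] 0.22605630718362374 3.0877332763880325 [-0.61140006 -0.74568939 -2.21325818] 0.024236737947668955
[-0.48  0.12 -0.67  0.79 -0.   -0.23] [-0.6 -0.7 -2.2] 0.024236737947668955 24.4
tilt/yaw err [0.002  0.0078 0.0015]
[397.90705048 246.88048105] [402.20401823 210.61125091]
```

View pics/comp4.png

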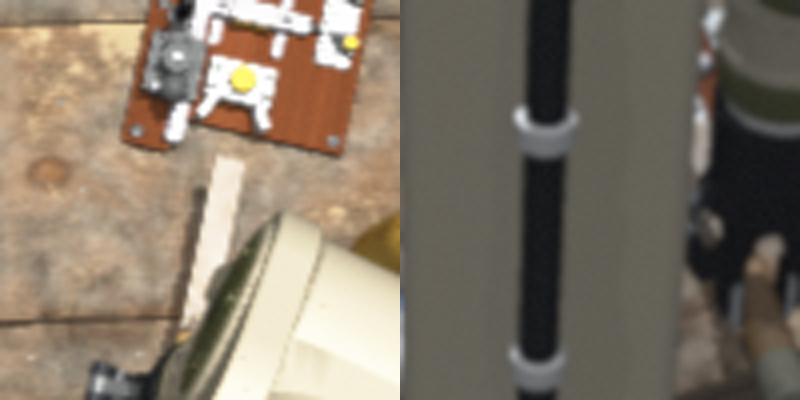

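The left panel shows the blade clear of the arm's head, with its edge at crop (217–243,157), i.e. pixel (397.4,249.3). The scene camera is blocked. I measure the blade axis and edge in the jig frame.

```bash
cat > blade.py <<'E'
from pm import *
def blade(f,z,r0,r1,c0,c1,th=175):
    t=cv2.imread(f)[:,:,::-1].astype(float);g=t.min(2)
    pts=[];wd=[]
    for v in range(r0,r1):
        row=g[v,c0:c1];w=np.clip(row-130,0,80);k=row>th-20
        if k.sum()<3: continue
        u=np.arange(c0,c1);pts.append(((w*u).sum()/w.sum(),v));wd.append(k.sum())
    W=np.array([toj(back("top",p,z)) for p in pts])
    A=np.polyfit(W[:,0],W[:,1],1);print("rows",len(pts),"width px",wd[:3],wd[-3:],"slope",A[0].round(4),"resid",np.std(W[:,1]-np.polyval(A,W[:,0])).round(2))
    col=g[r0-8:r1,:];return A,W
toj=lambda w:np.array([[np.cos(j[2]),np.sin(j[2])],[-np.sin(j[2]),np.cos(j[2])]])@(np.asarray(w)[:2]-j[:2])*1000
E
python3 - <<'E'
from blade import *
z=p[2]-.0169+.0115
A,W=blade("pics/p_top.png",z,252,276,383,405)
print(W[0].round(1),W[-1].round(1),"tcp jig",toj(p).round(1),"axis y at tcp x",np.polyval(A,toj(p)[0]).round(2))
t=cv2.imread("pics/p_top.png").min(2).astype(float)
for v in range(244,256):print(v,t[v,392:404].astype(int))
print("edge jig",toj(back("top",(397.4,249.0),z)).round(1))
E
```

```text
[ 0.3836196  -0.11163512  0.07090989] 0.22176954799410079 3.095853952511399 [ 0.39231246 -0.45307531 -1.94278389] 0.023897773730025794
rows 24 width px [np.int64(9), np.int64(8), np.int64(8)] [np.int64(8), np.int64(8), np.int64(7)] slope 0.013 resid 0.5
[-79.5   1.3] [-138.    -0.8] tcp jig [-229.1   -0.3] axis y at tcp x -0.92
244 [146 140 137 130 133 139 132 122  97  80  69  55]
245 [149 145 140 136 139 139 141 137 128 120  99  83]
246 [146 143 139 146 149 145 141 133 132 135 124 122]
247 [139 136 134 137 141 141 131 123 121 132 131 128]
248 [137 134 156 150 141 148 142 130 127 126 128 131]
249 [138 140 195 196 182 183 173 153 137 137 140 138]
250 [136 146 209 222 221 223 215 195 182 155 143 138]
251 [147 164 210 222 223 224 222 218 214 164 142 136]
252 [136 187 217 223 223 223 219 216 204 162 137 136]
253 [135 201 220 222 223 219 214 209 182 149 139 135]
254 [132 203 222 221 220 214 211 206 169 142 132 127]
255 [144 204 221 221 217 213 212 215 163 131 127 119]
edge jig [-71.7   0.9]
```

>>> drive_tool --series '[[[0,0,0.15,0,0,0],[0,0,0.16,0,0,0.003],[0,0,0.125,0,0,0],[0,0,0,0,0,0],[0,0,0,0,0,0]]]'

```text
clock: 25.18
tcp_pos: [0.3839, -0.1119, 0.0188]
orientation: [0.001, 0.129, 0.992, -0.001]
wrist_force: [-0.0, -0.6, -2.7]
finger_gap: 0.0244
grip_force: 59.7
```

```bash
python3 - <<'E'
from blade import *
t=np.mean([viewer.read_camera("top") for _ in range(3)],0).astype(np.uint8)
cv2.imwrite("pics/q_top.png",t[:,:,::-1])
s=env.get_state();p,R=tool(s);print(p,s["wrist_force"].round(1),"err",(R*down(j[2]-np.pi).inv()).as_rotvec().round(4))
z=p[2]-.0169+.0115;e=proj("top",jw(j,(-72,0,z*1000)));print(z,e)
v0=int(e[1])+5
A,W=blade("pics/q_top.png",z,v0,v0+18,int(e[0])-14,int(e[0])+9)
print(W[0].round(1),W[-1].round(1),"y at -72:",np.polyval(A,-72).round(2),"at tcp",np.polyval(A,toj(p)[0]).round(2),"tcp",toj(p).round(1))
g=t.min(2)
for v in range(v0-10,v0+1):print(v,g[v,int(e[0])-7:int(e[0])+8])
plan([((*jw(j,(-190,0,0))[:2],p[2]),j[2]-np.pi,4)])
E
```

```text
[ 0.38392195 -0.1118745   0.01878526] 0.22145668395923623 3.096871335806344 [-0.01812223 -0.630519   -2.67682572] 0.024350974272468087
[ 0.38354713 -0.11173532  0.01836062] [ 0.3 -0.4 -1.9] err [-0.0026 -0.0009 -0.0076]
0.012960623025947936 [394.41899128 252.53717886]
rows 18 width px [np.int64(7), np.int64(8), np.int64(8)] [np.int64(8), np.int64(7), np.int64(9)] slope -0.0283 resid 0.7
[-83.6  -1.9] [-129.   -2.] y at -72: -3.06 at tcp 1.38 tcp [-229.1   -0.5]
247 [128 127 129 127 135 140 136 133 133 139 142 133 123 124 131]
248 [130 131 125 123 133 138 134 131 126 135 142 138 127 127 130]
249 [130 131 128 125 135 144 139 132 122 123 127 124 126 128 136]
250 [136 138 132 126 135 157 154 152 136 133 125 120 123 130 136]
251 [143 139 135 131 140 207 224 228 214 186 160 144 140 142 138]
252 [140 137 128 121 119 215 228 225 222 220 219 220 169 142 136]
253 [132 132 127 114 112 201 224 225 223 223 221 224 175 141 136]
254 [119 125 130 122 140 204 225 226 224 221 218 202 166 141 137]
255 [124 126 130 113 167 211 222 224 221 215 210 183 155 137 135]
256 [123 125 125 115 200 223 222 221 215 213 208 163 133 129 133]
257 [119 123 118 111 199 222 222 219 217 216 211 153 119 130 134]
[[-0.0815, 0.0016, 0.0001, -0.0002, 0.0001, -0.0006], [-0.0815, 0.0014, 0.0001, -0.0002, 0.0001, -0.0006], [-0.0815, 0.0013, 0.0001, -0.0002, 0.0001, -0.0006], [-0.0815, 0.0011, 0, -0.0002, 0.0001, -0.0006]]
```

>>> drive_tool --series '[[[-0.06,0.002,0,0,0,-0.0012],[-0.08,0.003,0,0,0,-0.0012],[-0.08,0,0,0,0,0],[-0.07,0,0,0,0,0],[0,0,0,0,0,0]]]'

```text
clock: 25.95
tcp_pos: [0.4088, -0.1172, 0.0164]
orientation: [-0.009, 0.125, 0.992, -0.001]
wrist_force: [-21.6, 2.5, 21.6]
finger_gap: 0.0236
grip_force: 62.3
```

```bash
cat > chk.py <<'E'
from blade import *
t=np.mean([viewer.read_camera("top") for _ in range(3)],0).astype(np.uint8)
s=env.get_state();p,R=tool(s);f=s["wrist_force"]
print("F jig",(Ro.from_euler("z",-j[2]).apply(f)).round(1),"T",s["ft_torque"].round(2),"err",(R*down(j[2]-np.pi).inv()).as_rotvec().round(4),"tcp",toj(p).round(1),p[2].round(4))
g=t.min(2).astype(float);z=p[2]-.0169+.0115
for x in np.arange(-60,-115,-6):
    c=proj("top",jw(j,(x,0,z*1000)));ys=np.arange(-24,24.1,.5)
    m=np.array([[proj("top",jw(j,(x,y,z*1000))) for y in ys]]).astype(np.float32)
    a=cv2.remap(g.astype(np.float32),m[...,0],m[...,1],cv2.INTER_LINEAR)[0];k=ys[a>180]
    k=k[np.abs(k)<17];print(x,"blade y",(k.min(),k.max(),(k.min()+k.max())/2) if len(k) else None)
E
python3 chk.py
```

```text
[ 0.40878264 -0.11716896  0.01635175] 0.1964285865156203 3.118141372414606 [-21.59923453   2.49129392  21.63670205] 0.023568613346347057
F jig [-20.3  -3.3  20.2] T [0.28 3.98 0.31] err [0.001  0.0164 0.0001] tcp [-203.3    0.5] 0.0164
-60 blade y (np.float64(-9.0), np.float64(9.0), np.float64(0.0))
-66 blade y (np.float64(-9.0), np.float64(8.0), np.float64(-0.5))
-72 blade y (np.float64(-9.0), np.float64(9.5), np.float64(0.25))
-78 blade y (np.float64(-8.0), np.float64(8.5), np.float64(0.25))
-84 blade y (np.float64(-7.5), np.float64(9.0), np.float64(0.75))
-90 blade y (np.float64(-7.0), np.float64(8.0), np.float64(0.5))
-96 blade y (np.float64(-4.0), np.float64(9.5), np.float64(2.75))
-102 blade y (np.float64(1.5), np.float64(8.5), np.float64(5.0))
-108 blade y (np.float64(3.5), np.float64(8.5), np.float64(6.0))
-114 blade y (np.float64(5.5), np.float64(8.5), np.float64(7.0))
```

The lateral alignment is good (0 ± 0.5 mm), but the tip met the plate's front edge, so it is too low. I back off, settle and raise.

>>> drive_tool --series '[[[0.06,0,-0.01,0,0,0],[0.06,0,-0.01,0,0,0],[0.05,0,0,0,0,0],[0,0,0,0,0,0],[0,0,0,0,0,0],[0,0,0,0,0,0]]]'

```text
clock: 26.85
tcp_pos: [0.3971, -0.1146, 0.0198]
orientation: [-0.0, 0.126, 0.992, -0.001]
wrist_force: [-0.5, 0.3, -2.0]
finger_gap: 0.0244
grip_force: 59.8
```

```bash
python3 - <<'E'
from blade import *
g=[np.mean([viewer.read_camera(c) for _ in range(2)],0).astype(np.uint8) for c in("top","scene")]
cv2.imwrite("pics/r_top.png",g[0][:,:,::-1]);cv2.imwrite("pics/r_scene.png",g[1][:,:,::-1])
s=env.get_state();p,R=tool(s);f=s["wrist_force"]
print("F",f.round(1),"err",(R*down(j[2]-np.pi).inv()).as_rotvec().round(4),"tcp",toj(p).round(1),p[2].round(4),s["ft_torque"].round(2),s["clock"])
print("tip px",[proj(c,jw(j,(toj(p)[0]+158,0,z))).round(1) for c in("top","scene") for z in(6,14)])
t=g[0].min(2);e=proj("top",jw(j,(toj(p)[0]+158,0,12)));u=int(e[0])
for v in range(int(e[1])-6,int(e[1])+4):print(v,t[v,u-6:u+8])
S=g[1];e=proj("scene",jw(j,(toj(p)[0]+158,0,12)));print(e)
A=cv2.resize(S[180:255,360:460],(800,600),interpolation=cv2.INTER_CUBIC);cv2.imwrite("pics/r_sc.png",A[:,:,::-1])
E
```

```text
[ 0.3971199  -0.11455495  0.01983248] 0.20816256157287236 3.1069008758527747 [-0.5214003   0.27659321 -2.00387774] 0.02441424714196072
F [ 0.7  0.2 -1.9] err [-0.0016  0.0009 -0.0001] tcp [-215.6    0.3] 0.0197 [0.   0.02 0.07] 27.05
tip px [array([395.1, 247.7]), array([395.6, 247.2]), array([400.3, 223.7]), array([400.4, 221.5])]
241 [88 82 69 51 51 52 54 55 59 56 58 56 50 46]
242 [133 145 140 110  95  79  69  59  54  50  51  49  48  45]
243 [133 143 141 140 142 132 126 124 117  86  64  47  41  40]
244 [128 134 142 145 141 137 131 136 137 134 126  96  80  67]
245 [131 137 147 151 163 151 148 148 140 139 135 127 122  98]
246 [130 135 134 137 213 224 219 205 171 145 150 139 135 126]
247 [126 128 122 121 205 223 224 220 218 218 227 179 137 130]
248 [125 119 100 139 206 224 225 223 221 218 201 157 133 128]
249 [129 122 106 166 212 225 224 224 221 215 180 140 135 140]
250 [130 122 114 197 219 223 222 218 214 207 165 135 137 142]
[400.39436173 222.05982692]
```

The sag and pitch appeared only while moving fast; settled, the pose is level. I go in slowly instead.

>>> drive_tool --series '[[[-0.015,0,0.003,0,0,0],[-0.025,0,0,0,0,0],[-0.025,0,0,0,0,0],[-0.025,0,0,0,0,0],[-0.025,0,0,0,0,0],[-0.025,0,0,0,0,0]]]'

```text
clock: 27.8
tcp_pos: [0.4132, -0.1186, 0.0194]
orientation: [-0.0, 0.126, 0.992, -0.001]
wrist_force: [-0.1, 0.2, -1.4]
finger_gap: 0.0243
grip_force: 59.8
```

```bash
python3 chk.py | sed -n 2p
```

```text
F jig [-0.2 -0.7 -2.2] T [-0.04  0.01  0.03] err [-0.0017  0.0009 -0.0001] tcp [-198.7    0.2] 0.0194
```

>>> drive_tool --series '[[[-0.02,0,0,0,0,0],[-0.03,0,0,0,0,0],[-0.03,0,0,0,0,0],[-0.03,0,0,0,0,0],[-0.03,0,0,0,0,0]]]'

```text
clock: 28.58
tcp_pos: [0.4295, -0.1228, 0.0193]
orientation: [-0.0, 0.126, 0.992, -0.001]
wrist_force: [0.2, 1.0, -1.2]
finger_gap: 0.024
grip_force: 59.8
```

```bash
python3 chk.py | sed -n 2p
```

```text
F jig [-1.  -0.7 -1.5] T [ 0.01 -0.05 -0.02] err [-0.0017  0.0008 -0.0001] tcp [-181.9    0.2] 0.0194
```

>>> drive_tool --series '[[[-0.03,0,0,0,0,0],[-0.03,0,0,0,0,0],[-0.03,0,0,0,0,0],[-0.03,0,0,0,0,0],[-0.03,0,0,0,0,0],[-0.03,0,0,0,0,0],[-0.03,0,0,0,0,0],[-0.03,0,0,0,0,0]]]'

```text
clock: 29.72
tcp_pos: [0.4574, -0.13, 0.0193]
orientation: [-0.0, 0.126, 0.992, -0.001]
wrist_force: [-0.4, 0.7, -2.4]
finger_gap: 0.0241
grip_force: 59.8
```

```bash
python3 - <<'E'
from blade import *
t=np.mean([viewer.read_camera("top") for _ in range(3)],0);cv2.imwrite("pics/u_top.png",t[:,:,::-1].astype(np.uint8))
s=env.get_state();p,R=tool(s);print("F jig",Ro.from_euler("z",-j[2]).apply(s["wrist_force"]).round(1),toj(p).round(1),p[2])
g=t.mean(2).astype(np.float32);xs=np.arange(46,-6,-2);ys=np.arange(16,-17,-4)
m=np.array([[proj("top",jw(j,(x,y,14))) for y in ys] for x in xs]).astype(np.float32)
im=cv2.remap(t.astype(np.float32),m[...,0],m[...,1],cv2.INTER_LINEAR)
for x,r in zip(xs,im):print("%4d"%x,*["%3d/%3d/%3d"%tuple(c) for c in r[1:-1]])
E
```

```text
[ 0.45735081 -0.12999445  0.01933209] 0.1480347681551085 -3.0860405229960426 [-0.39136485  0.67720115 -2.3840986 ] 0.024102919506440456
F jig [-0.6  0.9 -1.6] [-153.1    0.2] 0.01936812448662372
  46 194/148/129 202/158/141 197/158/145 208/167/151 191/147/129 189/149/137 197/159/144
  44 216/193/187 233/215/209 243/236/235 242/231/229 227/209/204 240/233/231 235/221/218
  42 239/234/234 251/250/251 252/251/252 251/249/250 251/250/250 251/250/251 250/247/248
  40 244/242/243 252/251/252 252/252/253 252/251/252 252/251/252 252/252/252 252/251/252
  38 246/245/246 252/251/252 252/252/253 252/252/253 252/251/252 252/252/252 252/251/252
  36 248/247/248 252/251/252 252/252/253 252/251/252 252/251/252 252/252/252 252/251/252
  34 244/243/245 248/247/248 252/251/252 251/251/251 247/246/247 251/250/251 251/250/251
  32 189/186/184 224/219/216 240/236/231 220/212/201 221/217/214 235/231/227 211/206/200
  30 128/120/111 174/162/138 189/171/143 170/153/126 167/155/133 181/166/142 157/147/131
  28 103/ 86/ 61 130/110/ 70 133/110/ 74 111/ 90/ 52 119/ 99/ 65 127/107/ 72 103/ 87/ 61
  26 102/ 72/ 4
[... 708 characters left out ...]
9/ 60 172/108/ 76 185/129/101 195/141/108 186/131/ 99 176/121/ 92 162/100/ 68
   8 174/101/ 65 186/141/115 228/204/182 224/193/165 218/186/163 216/186/164 169/113/ 84
   6 179/113/ 83 197/169/149 242/231/215 241/227/209 242/230/214 230/211/193 172/123/ 97
   4 211/173/154 210/190/176 246/240/232 246/239/226 241/232/215 239/228/215 198/169/152
   2 240/228/220 238/231/225 253/252/251 250/245/220 248/242/215 251/250/244 228/216/208
   0 253/253/252 253/253/253 253/252/247 253/246/191 252/247/184 253/252/234 253/253/251
  -2 247/248/247 253/254/253 252/249/226 253/248/146 254/249/139 253/250/193 253/252/249
  -4 247/248/247 253/254/253 250/245/195 253/249/125 254/249/121 253/248/152 251/250/235
```

>>> drive_tool --series '[[[-0.02,0,0.005,0,0,0],[-0.025,0,0.005,0,0,0],[-0.025,0,0.005,0,0,0],[-0.02,0,0,0,0,0],[-0.01,0,0,0,0,0],[0,0,0,0,0,0],[0,0,0,0,0,0]]]'

```text
clock: 30.75
tcp_pos: [0.469, -0.133, 0.0177]
orientation: [-0.0, 0.126, 0.992, -0.001]
wrist_force: [0.5, 0.3, -1.6]
finger_gap: 0.024
grip_force: 59.8
```

>>> drive_tool --series '[[[-0.008,0,0,0,0,0],[-0.008,0,0,0,0,0],[-0.008,0,0,0,0,0]]]'

```text
clock: 31.12
tcp_pos: [0.4715, -0.1336, 0.0175]
orientation: [-0.0, 0.126, 0.992, -0.001]
wrist_force: [-0.2, 0.2, -1.0]
finger_gap: 0.024
grip_force: 59.9
```

>>> drive_tool --series '[[[-0.006,0,0,0,0,0],[-0.006,0,0,0,0,0],[-0.006,0,0,0,0,0]]]'

```text
clock: 31.5
tcp_pos: [0.4737, -0.1342, 0.0175]
orientation: [-0.0, 0.126, 0.992, -0.001]
wrist_force: [-1.1, -0.5, -1.5]
finger_gap: 0.0242
grip_force: 59.9
```

>>> drive_tool --series '[[[-0.006,0,0,0,0,0],[-0.006,0,0,0,0,0],[0,0,0,0,0,0]]]'

```text
clock: 31.88
tcp_pos: [0.4749, -0.1345, 0.0175]
orientation: [-0.001, 0.126, 0.992, -0.001]
wrist_force: [-1.4, -0.1, -0.6]
finger_gap: 0.0238
grip_force: 59.9
```

>>> drive_tool --series '[[[-0.006,0,0,0,0,0],[-0.006,0,0,0,0,0],[0,0,0,0,0,0]]]'

```text
clock: 32.25
tcp_pos: [0.475, -0.1344, 0.0171]
orientation: [-0.002, 0.126, 0.992, -0.001]
wrist_force: [-5.2, 1.2, 0.0]
finger_gap: 0.0243
grip_force: 60.0
```

```bash
cat > gap.py <<'E'
from blade import *
t=np.mean([viewer.read_camera("top") for _ in range(3)],0);cv2.imwrite("pics/v_top.png",t[:,:,::-1].astype(np.uint8))
s=env.get_state();p,R=tool(s);print("F jig",Ro.from_euler("z",-j[2]).apply(s["wrist_force"]).round(1),toj(p).round(1),p[2])
xs=np.arange(38,8,-2);ys=np.arange(8,-9,-4)
m=np.array([[proj("top",jw(j,(x,y,12))) for y in ys] for x in xs]).astype(np.float32)
im=cv2.remap(t.astype(np.float32),m[...,0],m[...,1],cv2.INTER_LINEAR)
for x,r in zip(xs,im):print("%4d"%x,*["%3d/%3d/%3d"%tuple(c) for c in r])
E
python3 gap.py
```

```text
[ 0.47500625 -0.13438839  0.01709462] 0.13076073918193193 -3.0449810955833057 [-5.19856624  1.1649509   0.02997353] 0.024298217580597546
F jig [-5.  -0.4 -0.4] [-134.9    0.4] 0.017082597201126357
  38 252/251/252 252/252/253 252/251/252 252/251/252 252/252/252
  36 251/251/252 252/252/252 252/251/252 251/250/252 252/252/252
  34 242/240/239 251/250/250 251/250/251 239/238/238 249/249/249
  32 212/205/201 225/217/206 208/198/182 208/202/197 222/215/206
  30 160/146/114 171/152/121 158/141/112 150/136/110 169/151/122
  28 130/113/ 78 129/112/ 82 120/101/ 68 136/119/ 90 134/116/ 85
  26 129/108/ 84 154/138/114 155/139/117 164/148/125 173/154/127
  24 170/148/128 203/189/170 207/193/174 231/218/198 223/204/182
  22 182/158/138 237/225/208 240/229/212 242/231/214 229/212/192
  20 190/164/142 241/230/214 244/235/220 243/233/216 231/213/193
  18 203/174/151 242/232/216 244/234/219 243/232/214 234/220/198
  16 225/205/183 244/234/219 244/233/218 241/230/211 237/226/205
  14 225/202/182 244/234/219 243/232/216 241/229/209 239/228/209
  12 214/189/169 244/233/218 243/231/215 241/228/208 225/211/191
  10 200/171/147 243/232/217 243/231/214 242/230/210 209/194/173
```

Contact at about 5 N with the TCP no longer advancing, and the edge is at the stop. Release and rise.

>>> drive_tool --series '[[[0,0,0,0,0,0],[0,0,0,0,0,0],[0,0,0,0,0,0],[0,0,0,0,0,0],[0,0,-0.2,0,0,0],[0,0,-0.4,0,0,0],[0,0,-0.5,0,0,0],[0,0,-0.5,0,0,0]]]' --jaw 1

```text
clock: 33.4
tcp_pos: [0.4764, -0.1345, 0.2114]
orientation: [-0.0, 0.126, 0.992, -0.001]
wrist_force: [1.3, -0.1, -0.6]
finger_gap: 0.0857
grip_force: 0.0
```

>>> drive_tool --series '[[[0,0.4,-0.3,0,0,0],[0,0.5,0,0,0,0],[0,0.5,0,0,0,0],[0,0.5,0,0,0,0],[0,0.5,0,0,0,0],[0,0.5,0,0,0,0],[0,0,0,0,0,0]]]'

```text
clock: 34.28
tcp_pos: [0.5635, 0.2064, 0.2441]
orientation: [-0.001, 0.123, 0.992, -0.001]
wrist_force: [0.1, -0.1, -1.1]
finger_gap: 0.0855
grip_force: 0.0
```

```bash
python3 gap.py; python3 - <<'E'
from pm import *
g=[np.mean([viewer.read_camera(c) for _ in range(4)],0).astype(np.uint8) for c in("top","scene")]
cv2.imwrite("pics/f_top.png",g[0][:,:,::-1])
for n in("t3","f_top"):
  h=cv2.imread(f"pics/{n}.png").mean(2).astype(np.float32);h0=cv2.imread("pics/topC.png").mean(2).astype(np.float32);xs=np.arange(46,20,-1)
  for y in(-44,-45,-46,-47,-48):
      m=np.array([[proj("top",jw(j,(x,y,18))) for x in xs]]).astype(np.float32)
      a=cv2.remap(h,m[...,0],m[...,1],cv2.INTER_LINEAR)[0];b=cv2.remap(h0,m[...,0],m[...,1],cv2.INTER_LINEAR)[0]
      k=np.median(a[[0,1,2,-1,-2,-3]]/b[[0,1,2,-1,-2,-3]]);d=np.clip(b*k-a,3,None)-3
      print(n,y,"cen",round((d*xs).sum()/max(d.sum(),1),1))
A=cv2.resize(g[0][170:320,340:465],(500,600),interpolation=cv2.INTER_CUBIC);B=cv2.resize(g[0][198:228,408:440],(300,281),interpolation=cv2.INTER_CUBIC)
o=np.zeros((600,800,3),np.uint8);o[:,:500]=A;o[:281,500:]=B;o[300:525,500:]=cv2.resize(g[1],(300,225));cv2.imwrite("pics/final.png",o[:,:,::-1])
E
```

```text
[0.56354073 0.20638528 0.24408705] 0.3307886382821839 1.696940505815438 [ 0.06326574 -0.08175639 -1.10587956] 0.08552973790957975
F jig [ 0.3 -0.6  0.2] [-133.4  348.1] 0.2446555042871387
  38 244/242/244 244/242/244 244/242/244 244/242/244 243/242/243
  36 242/241/243 244/242/244 243/241/244 242/240/243 243/241/243
  34 228/225/226 241/239/240 241/239/241 225/222/223 238/236/237
  32 186/181/176 209/201/192 188/178/165 184/178/174 206/199/192
  30 138/127/ 99 148/131/104 137/122/ 97 132/120/ 96 149/132/109
  28 112/ 96/ 66 110/ 94/ 68 103/ 87/ 59 118/104/ 78 121/105/ 79
  26 111/ 93/ 71 133/119/ 99 134/120/101 145/131/109 158/140/118
  24 147/128/111 182/168/152 187/172/152 212/195/173 203/184/165
  22 160/137/119 219/204/184 223/208/186 224/209/187 207/188/167
  20 167/141/121 224/209/188 227/216/193 226/211/189 209/189/167
  18 179/151/131 226/213/190 228/216/194 226/210/188 214/195/172
  16 205/180/160 227/216/192 228/214/193 224/208/186 220/202/178
  14 205/179/158 228/214/193 226/212/190 223/206/184 222/205/182
  12 194/167/147 227/213/192 226/209/188 224/205/183 217/196/174
  10 179/151/130 226/211/190 226/209/186 226/207/185 213/191/169
[0.56300995 0.20201621 0.2446555 ] 0.3265228335813791 1.7002365512253141 [ 0.17753573 -0.63956747  0.17953359] 0.08529618636225444
t3 -44 cen 33.0
t3 -45 cen 33.6
t3 -46 cen 34.0
t3 -47 cen 33.8
t3 -48 cen 33.8
f_top -44 cen 33.0
f_top -45 cen 33.6
f_top -46 cen 33.9
f_top -47 cen 33.7
f_top -48 cen 33.7
```

View pics/final.png

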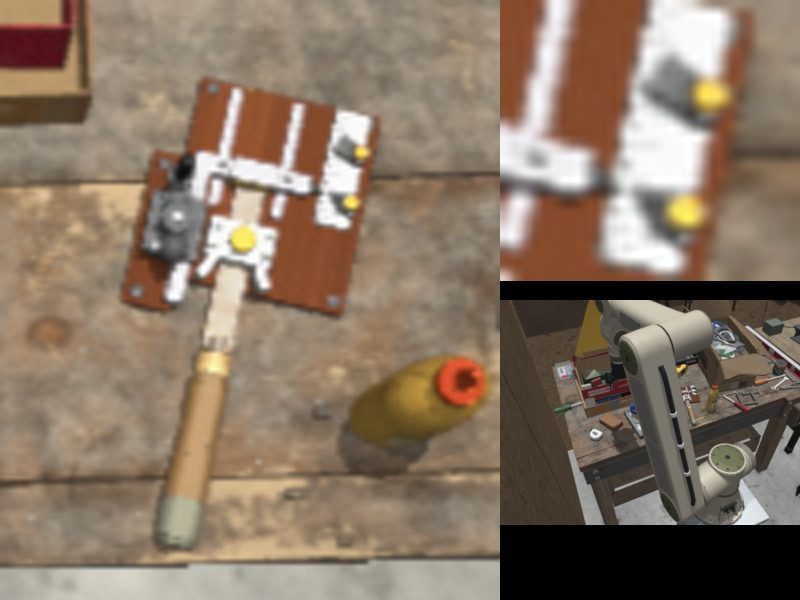

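The final view shows the chisel in the slot with its edge at the stop. The pointer has not moved (33.7 before and after) and sits opposite the cone-nosed clip. The bystanders stand, and the arm is clear.

```bash
python3 -c "
from workcell import order
print(order.hand_in())"
```

```text
the job is handed in; nothing more can be done
None
```

I set the pointer to the pointed clip, to within about 0.5 mm by camera. I then slid the chisel flat through the guide until its edge met the stop at about 5 N. The pointer did not move, everything was let go, and the job was handed in at about 35 s; on the first try the blade tip touched the jig's plate at about 20–30 N, so I backed off and went in slower.

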